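# Fetch the bur block from behind the front row

### The arm

A 6-joint arm with a two-finger parallel gripper is mounted at the origin on a cart in front of the work surface, level with it; the furniture and walls round the work are solid. World frame = base frame: x ahead of the robot, y to its left, z up, the work surface at z = 0. Lengths are in mm, angles in rad, forces in N, time in s.
With the tool pointing down it reaches from about 350 to 875 mm from the base axis. Payload 4.2 kg.
Tool frame: the origin (TCP) lies on the mounting face of the last link; the fingertips stand 173 mm ahead of it and the grasp point (between the pads) lies 155 mm ahead of it; z points along the fingers, y is the direction in which the jaws open and shut (so a half turn about z gives the same grasp; the last joint's range is limited). The gripper opens to 85 mm and grips with 20 to 120 N. Pads are 22 mm wide; open, the fingers measure 114 mm over their backs; the gripper's body (76 mm by 85 mm) begins 54 mm behind the grasp point. The pads swing forward as they close: fully open they stand 13 mm farther back than shut.
Start: joints at [-0.979, 0.385, 0.008, 0, -1.194, -0.259], TCP at [204.197, -590.681, 404.712] pointing down, gripper open.
Joint ranges: [-3.14, 3.14], [-1.21, 2.06], [-1.07, 1.41], [-3.16, 2.05], [-2.99, -0.16], [-3.1, 3.1]. Speed limits (rad/s): [2.79, 2.79, 3.14, 3.14, 3.14, 3.14].

### API

Orientations are given as a unit quaternion [x, y, z, w].
In Python, from bench import arm gives the robot as it stands. The module is installed in compiled form; this text tells all that it offers.
- The arm moves only by the tool play_rows, never from a script. Its argument "moves" is a list of rows, each a list of 3 entries, a list of its own where there are three numbers: the shift along the world's x, y, z in units of 30 cm (1.0 is 30 cm), then the turn about the world's z in units of 30 degrees (1.0 is 30 degrees), then the gripper's target within -1 to 1 (shut at 1, half-way at 0, fully open at -1). In form: [[[x, y, z], turn, jaw], ...]. A call has 1 to 12 rows; each row is the pose to reach, as a shift and turn from the pose measured when the call began; what a row does not reach only later rows make up. A row lasts 1/8 s, in which the tool goes at most 62.5 mm and 10.7 degrees, less where a joint would pass 70% of its speed; a pose out of reach is approached as far as the arm can. A call with a number of a shift or a turn outside -1 to 1 is refused whole. A call with a gripper value outside its range is refused whole. The fingers move at their own pace and stop on an object; the grip force is fixed at half the most. Time passes only in rows, so rows that repeat a pose let the fingers close. It gives the time, the measured TCP pose, the force and the opening at its end, in the units of the state.
- arm.read_state(): the state, without advancing time (a new reading comes with each control period).
- arm.get_image(name): name is "side" or "top"; returns a dict with "pixels" (400x640x3 uint8, red, green, blue), "vfov" (degrees; the focal length in pixels is half the picture's height over the tangent of half this angle, whatever the lens; pixels are square), "cx", "cy" (the principal point, pixels), "xyz" and "rotation" of the camera in the world. Camera axes: x right, y up, looking along -z (the intrinsics and any distortion apply to the point x, -y, -z); pixel columns grow to the right and rows downward; lengths in mm; the calibration is good to about 2 mm. A picture is of the moment at which its call begins. There is no depth.
- arm.job_done(): hands the job in, once; it reports no verdict.
Trained networks look in a picture, given as the dict that the camera call returned (one of the last four; its "shot" number tells which), for a name from the list of things; names that differ only in an ending like _2 or _b are one class to them, and where a whole thing is asked for, a point or a joint stands for the part that bears it (a point fixed in the world has none). Each returns a list of dicts, best first, with "conf" (0 to 1); they miss things now and then, are a little off and sometimes report something else, mostly with a low value. They report only what shows in the picture. A call takes as long as a camera call. They do not tell look-alikes from the thing itself.
- arm.look_for(name, picture): "centre" ([x, y, z] in mm, in world coordinates, good to about 4 mm: the middle of the surface that is visible of it).
The state is a dict: "clock": time; "joints": joint angles; "joint_vel": joint speeds; "joint_efforts": joint torques, N m; "position": TCP position; "ee_rot": TCP orientation; "contact_force": force on the tool from outside, world axes, zero at the start; "wrist_torque": the same for the moment, N m; "gripper_width": finger opening in mm.
Only numpy, scipy, OpenCV 4.12 (cv2) and the standard library are available. Lean on these libraries where they do the work, as an engineer would, in place of code of your own. Each camera call takes 0.05 s, during which the arm holds its last target.

### The job

The bur block for the next set stands at the back of the stock organiser, behind the oil spray can, the date stamp and the dropper bottle. First set those three aside, standing upright on the dark rubber mat, then lay the bur block flat, right way up, in the steel instrument tray, and only then put each of the three back upright in exactly the spot in the organiser where it stood at the start. Do not tip anything over, and leave the handpiece and the timer behind the organiser alone.

Things in the scene. Friction and masses are not known exactly. Their poses are not given: they have to be found in the camera images.
- organiser: Fixed flat metal organiser, 194 (x) by 291 mm (y). Origin: centre of underside; x to its back, z up. Floor 5 mm above the origin. Four ribs (13 mm high, 3 thick, x -95 to -7 mm, y +-47.5 and +-142.5 mm) form three front lanes; one of the three front things stands in each (x about -46, y about -95, 0, 95 mm). Bur block behind, x about 16 mm, any y within 40 mm. Rear lip 16 mm high, front lip 9.
- side_mat: Fixed dark rubber mat, 250 mm (x) by 130 mm (y), 4 mm thick, beside the organiser (left or right of it). Origin: centre of its underside; its top is 4 mm above. Three things stand side by side on it comfortably when spaced 80 to 85 mm along its x axis.
- set_tray: Fixed perforated stainless instrument tray, empty, on the other side of the organiser, 175 mm (its x) by 275 mm (its y), walls 22 mm high and 2 mm thick, floor 2 mm thick. Its long side (its y axis) runs roughly front to back. Origin: centre of its underside.
- oil_can: Upright aerosol oil can with a green cap, in the organiser (a like one far back is not meant): round, about 50 mm diameter, 171 mm high, about 0.2 kg. Origin: centre of its underside; z up. Grasp the cap, 48 mm wide, 130 to 165 mm above the origin (lower, the can's top would touch the hand).
- stamp: Black self-inking date stamp in the organiser (a like one far back is not meant), 50 mm (x) by 66 mm (y) by 98 mm high, 0.11 kg; it does not move as a mechanism here. Origin: centre of its underside; z up. Grasp the black grip part, 63 to 97 mm above the origin, across its 50 mm x width.
- dropper: Upright small brown dropper bottle with a black rubber bulb: round, 33 mm diameter, 102 mm high with the bulb. Origin: centre of its underside; z up. Grasp the top of its straight body, 45 to 68 mm above the origin (lower, the bulb would touch the hand).
- burs: Pale bur block with a closed clear cover, 38 mm (x) by 80 mm (y) by 41 mm high, 0.13 kg; the cover does not open. Origin: centre of its underside; z up. Grasp it across its 38 mm x width, 10 to 30 mm above the origin.
- turbine: Bystander: slim turbine handpiece with a red ring, 132 mm long, lying on the worktop behind the organiser. Leave alone.
- kitchen_timer: Bystander: flat white timer, 66 x 66 x 19 mm, lying on the worktop behind the organiser. Leave alone.
There are look-alikes about, which are no part of the job. What is shaped like the stamp but green is not meant. Leave any pink look-alike of the dropper alone.

How it is judged:
By the outcome, as a careful person would: the job done as asked, in the order asked, and still so for the second after the job is handed in, with the robot touching nothing.
It also fails if it takes over 141 s, if anything falls off the work surface, if the arm or the gripper's body presses on something with over 40 N, if the wrist force passes 120 N, or if a joint passes its speed limit or range.

## Working session

There is one attempt and no reset: what is moved stays moved. The work goes in short steps, Python scripts to look and compute and a tool call to move; the robot and the scene stay as the last step left them, time stands still between calls to the robot, and variables do not carry over. Pictures are saved under pics/ and viewed, and the job is handed in when it is done.

Besides the shell and the picture viewer there is one more tool, called by a JSON object that holds its "name" and its "arguments", one argument or row to a line. play_rows: Moves the arm, as the interface text tells. Shifts and turns lie within -1 to 1; 1 stands for 30 cm of shift or 30 degrees of turn. Its arguments: {"type":"object","properties":{"moves":{"type":"array"}},"required":["moves"]}

```bash
mkdir -p pics
cat > h.py <<'E'
import numpy as np, cv2, pickle
from bench import arm
def snap(name,fn):
    im=arm.get_image(name); cv2.imwrite('pics/'+fn,im['pixels'][:,:,::-1]); pickle.dump(im,open('pics/'+fn+'.pkl','wb')); return im
E
python3 - <<'E'
from h import *
print(arm.read_state())
for n in('top','side'):
    im=snap(n,n+'0.png'); print({k:v for k,v in im.items() if k!='pixels'})
    for o in ['organiser','side_mat','set_tray','oil_can','stamp','dropper','burs','turbine','kitchen_timer']:
        print(n,o,[(np.round(d['centre']).tolist(),round(d['conf'],2)) for d in arm.look_for(o,im)])
E
```

```text
{'clock': 0.0, 'joints': array([-9.79393363e-01,  3.85559382e-01,  6.60223519e-03, -5.02464792e-04,
       -1.19400047e+00, -2.58612365e-01]), 'joint_vel': array([-2.25682459e-03, -1.12198516e-03,  2.56319256e-05, -6.89641289e-04,
        2.15909690e-04, -9.51782289e-05]), 'joint_efforts': array([ 4.77900212e-04, -3.92293525e+01,  1.88400525e+01,  4.18601856e+00,
       -4.64025172e-03,  3.90883017e-06]), 'position': array([ 204.14663141, -590.49439961,  403.6097124 ]), 'ee_rot': array([-1.65537006e-01,  9.86202959e-01,  1.08078669e-03, -2.32845312e-04]), 'contact_force': array([-0.1547057 ,  0.2146024 , -0.44076845]), 'wrist_torque': array([0.01738376, 0.0682918 , 0.01764152]), 'gripper_width': 85.6338789523038}
{'vfov': 53.067816101847164, 'cx': 316.43601171334615, 'cy': 201.2051749891455, 'xyz': array([ 500.83967301,   55.24656227, 1365.81649503]), 'rotation': array([-0.02961743,  0.01458349,  0.71514039, -0.69820079]), 'shot': 1}
top organiser [([518.0, 6.0, 6.0], 0.75)]
top side_mat [([528.0, 267.0, 3.0], 0.89), ([739.0, 100.0, 17.0], 0.23)]
top set_tray [([514.0, -273.0, 5.0], 
[... 305 characters left out ...]
op kitchen_timer [([737.0, 99.0, 14.0], 0.65)]
{'vfov': 48.41087391876584, 'cx': 313.08497544290117, 'cy': 192.68432454832347, 'xyz': array([-479.36320059,  453.22555078,  865.38424444]), 'rotation': array([-0.25864895,  0.37134088,  0.72457086, -0.51981125]), 'shot': 2}
side organiser [([477.0, 37.0, 4.0], 0.95)]
side side_mat [([510.0, 269.0, 6.0], 0.61)]
side set_tray []
side oil_can [([440.0, -83.0, 108.0], 0.66)]
side stamp [([437.0, 10.0, 81.0], 0.9), ([429.0, 440.0, 76.0], 0.7)]
side dropper [([448.0, 99.0, 54.0], 0.83), ([571.0, 381.0, 48.0], 0.63)]
side burs [([437.0, -86.0, 114.0], 0.66), ([516.0, 35.0, 27.0], 0.64)]
side turbine [([708.0, -106.0, 15.0], 0.6)]
side kitchen_timer []
```

View pics/top0.png

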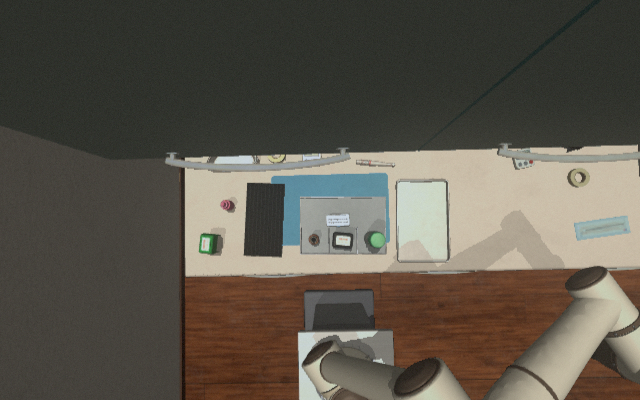

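View pics/side0.png

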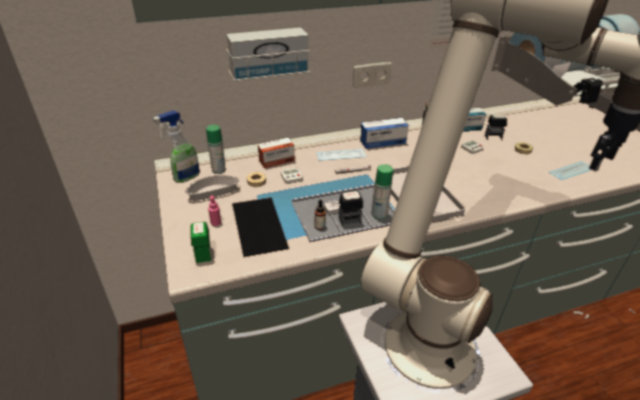

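```bash
cat >> h.py <<'E'
from scipy.spatial.transform import Rotation as Ro
def proj(im,P):
    P=np.atleast_2d(P).astype(float); f=200/np.tan(np.radians(im['vfov'])/2)
    c=(P-im['xyz'])@Ro.from_quat(im['rotation']).as_matrix()
    return np.c_[im['cx']+f*c[:,0]/-c[:,2], im['cy']-f*c[:,1]/-c[:,2]]
def unproj(im,uv,z):
    f=200/np.tan(np.radians(im['vfov'])/2); u,v=uv
    d=Ro.from_quat(im['rotation']).as_matrix()@np.array([(u-im['cx'])/f,-(v-im['cy'])/f,-1])
    return im['xyz']+d*(z-im['xyz'][2])/d[2]
def load(fn): return pickle.load(open('pics/'+fn+'.pkl','rb'))
def rect(cx,cy,yaw,x0,x1,y0,y1,z):
    c,s=np.cos(yaw),np.sin(yaw); return np.array([[cx+c*x-s*y,cy+s*x+c*y,z] for x,y in [(x0,y0),(x1,y0),(x1,y1),(x0,y1)]])
def crop(im,u0,v0,u1,v1,k,fn,polys=[]):
    o=cv2.resize(im['pixels'][v0:v1,u0:u1,::-1],None,fx=k,fy=k,interpolation=cv2.INTER_CUBIC)
    for P in polys:
        q=((proj(im,P)+.5-[u0,v0])*k).round().astype(int); cv2.polylines(o,[q.reshape(-1,1,2)],True,(0,0,255),1)
    cv2.imwrite('pics/'+fn,o)
E
python3 - <<'E'
from h import *
t=load('top0.png'); s=load('side0.png')
O=[rect(516,4,0,-97,97,-145.5,145.5,5),rect(528,268,0,-125,125,-65,65,4),rect(514,-273,0,-87.5,87.5,-137.5,137.5,22) if 0 else rect(514,-273,0,-137.5,137.5,-87.5,87.5,22)]
crop(t,235,165,460,275,3.5,'tc1.png',O)
crop(s,190,140,480,270,2.7,'sc1.png',O)
E
```

```text
(no output)
```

View pics/tc1.png

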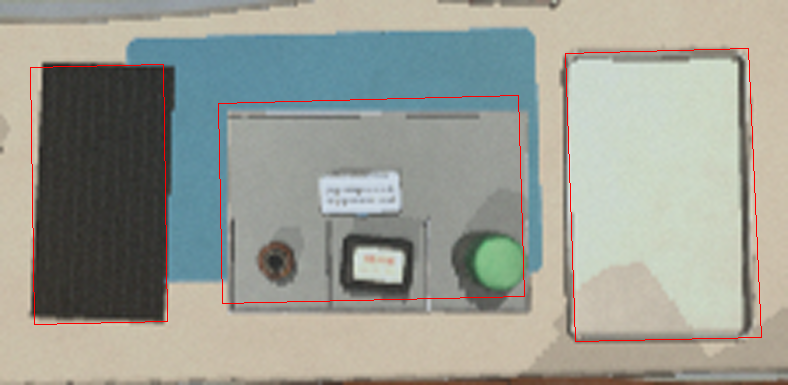

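View pics/sc1.png

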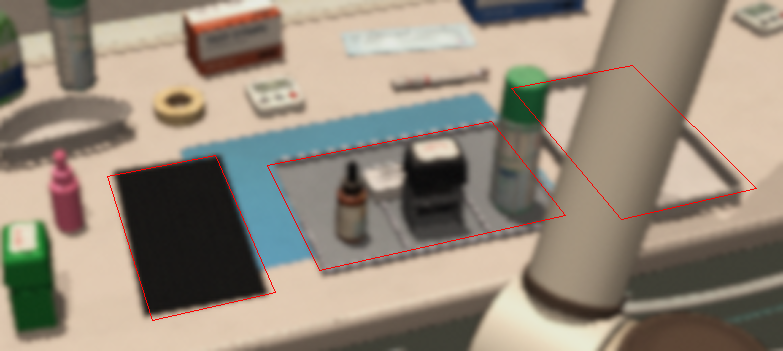

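Run:
```python
from h import *
t=load('top0.png')
def U(p,z): return unproj(t,(p[0]/3.5+235-.5,p[1]/3.5+165-.5),z).round(1)[:2].tolist()
for n,z,ps in [('org',5,[(228,112),(527,110),(530,311),(229,311)]),('mat',4,[(42,63),(173,67),(165,321),(32,318)]),('tray',22,[(564,54),(742,51),(751,336),(572,338)]),
 ('ribs',18,[(331,220),(330,310),(427,220),(430,310),(233,220),(232,310)]),
 ('burs top',41+5,[(318,174),(399,169),(402,211),(322,215)]),('stamp',103,[(343,232),(413,237),(408,297),(340,293)]),('drop',80,[(278,261)]),('can',176,[(497,262)])]:
    q=[U(p,z) for p in ps]; print(n,q,np.mean(q,0).round(1))
o=cv2.resize(t['pixels'][190:265,290:400,::-1],None,fx=7,fy=7,interpolation=cv2.INTER_CUBIC); cv2.imwrite('pics/tz.png',o)
s=load('side0.png');o=cv2.resize(s['pixels'][155:245,285:415,::-1],None,fx=6,fy=6,interpolation=cv2.INTER_CUBIC); cv2.imwrite('pics/sz.png',o)
```

```text
org [[603.9, 140.1], [598.6, -150.2], [404.9, -146.5], [411.2, 143.1]] [504.6  -3.4]
mat [[656.6, 321.6], [649.4, 193.1], [402.8, 205.3], [408.5, 334.4]] [529.3 263.6]
tray [[650.3, -184.8], [648.8, -354.5], [378.0, -351.3], [379.8, -182.8]] [ 514.2 -268.3]
ribs [[496.6, 42.6], [410.9, 45.7], [494.5, -49.3], [408.8, -49.6], [498.8, 136.6], [412.9, 139.4]] [453.8  44.2]
burs top [[540.2, 54.0], [543.0, -22.3], [503.6, -23.9], [501.6, 51.2]] [522.1  14.8]
stamp [[485.9, 32.9], [480.0, -29.7], [426.6, -23.7], [431.5, 37.0]] [456.    4.1]
drop [[460.5, 92.5]] [460.5  92.5]
can [[458.5, -94.8]] [458.5 -94.8]
```

View pics/tz.png

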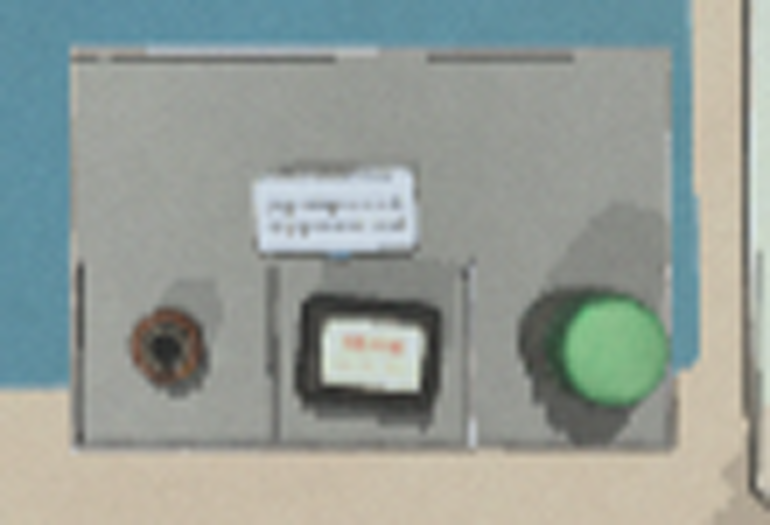

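View pics/sz.png

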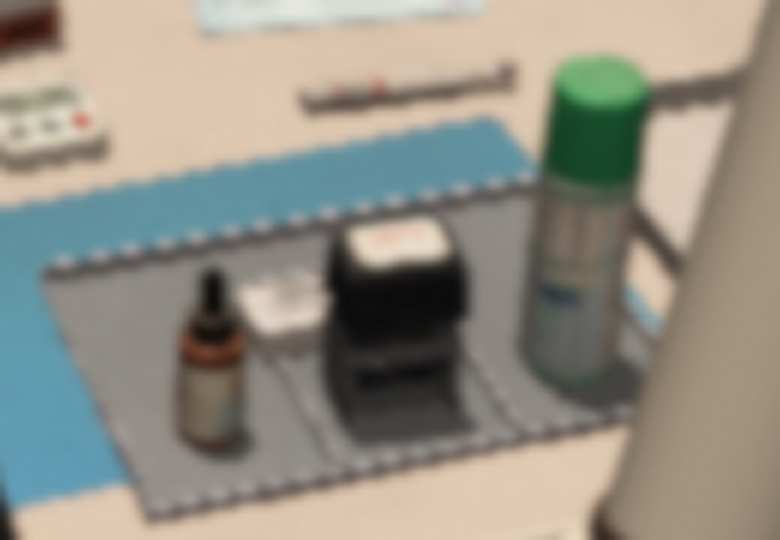

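Run:
```python
from h import *
t=load('top0.png'); s=load('side0.png')
r=np.radians
def circ(x,y,R,z): a=np.linspace(0,6.28,40); return np.c_[x+R*np.cos(a),y+R*np.sin(a),0*a+z]
O=[rect(504.6,-3.4,r(-1.05),-97,97,-145.5,145.5,5),rect(529.3,263.6,r(-2.5),-125,125,-65,65,4),rect(514.2,-268.3,r(0),-137.5,137.5,-87.5,87.5,22),
 circ(458.5,-94.8,24,176),circ(458.5,-94.8,25,6),circ(460.5,92.5,16.5,5),circ(460.5,92.5,16.5,70),rect(456,4.1,r(-5.2),-25,25,-33,33,103),rect(456,4.1,r(-5.2),-25,25,-33,33,5),rect(522.1,14.8,r(2),-19,19,-40,40,46)]
crop(t,240,170,440,270,4,'tc2.png',O)
crop(s,190,140,450,270,3,'sc2.png',O)
```

```text
(no output)
```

View pics/tc2.png

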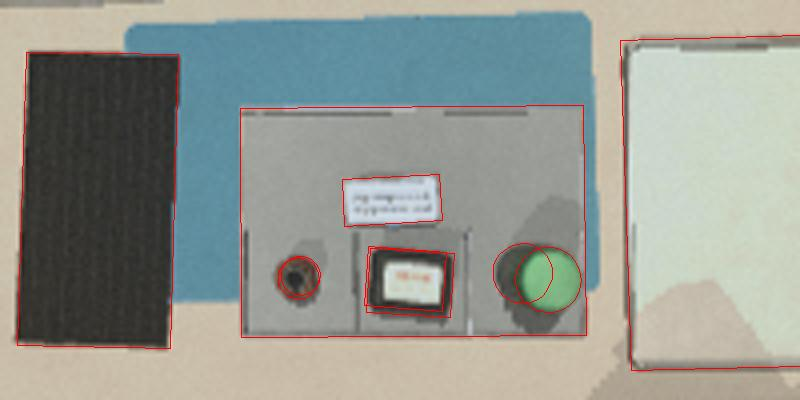

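View pics/sc2.png

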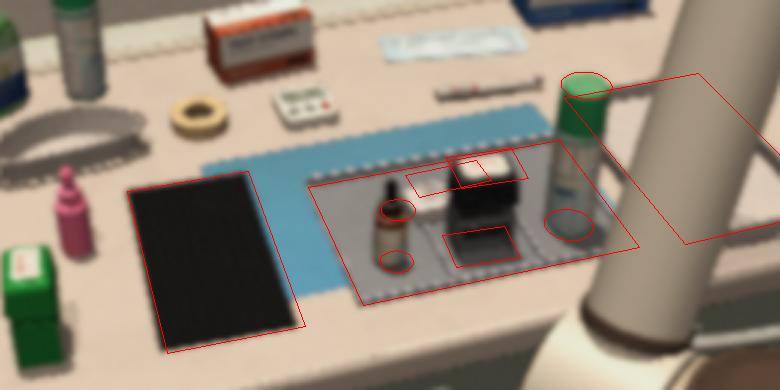

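{"name": "play_rows", "arguments": {
  "moves": [
    [[0.05,0.12,0],0.1,-1],
    [[0.1,0.25,0],0.25,-1],
    [[0.15,0.4,0],0.4,-1],
    [[0.21,0.55,0],0.6,-1],
    [[0.28,0.7,0],0.8,-1],
    [[0.35,0.85,0],1,-0.65],
    [[0.42,1,0],1,-0.65]
  ]
}}

```text
clock: 1.88
position: [330.5, -289.2, 405.1]
ee_rot: [-0.415, 0.91, -0.0, 0.0]
contact_force: [1.2, -0.4, 0.3]
gripper_width: 70.6
```

{"name": "play_rows", "arguments": {
  "moves": [
    [[0.06,0.15,0],0.2,-0.65],
    [[0.12,0.3,0],0.4,-0.65],
    [[0.18,0.45,0],0.6,-0.65],
    [[0.25,0.6,0],0.8,-0.65],
    [[0.32,0.75,0],1,-0.65],
    [[0.38,0.88,0],1,-0.65],
    [[0.42,0.98,0],1,-0.65],
    [[0.42,0.98,0],1,-0.65]
  ]
}}

```text
clock: 2.88
position: [457.2, 6.4, 405.1]
ee_rot: [-0.638, 0.77, -0.0, 0.001]
contact_force: [-0.9, -0.9, -0.3]
gripper_width: 70.2
```

```bash
cat >> h.py <<'E'
def jaw():
    q=arm.read_state()['ee_rot']; R=Ro.from_quat(q).as_matrix(); return np.degrees(np.arctan2(R[1,1],R[0,1])), R[:,2]
E
python3 - <<'E'
from h import *
print(jaw(),arm.read_state()['joints'].round(2))
t=snap('top','t1.png');s=snap('side','s1.png')
p=arm.read_state()['position']; print(proj(t,p),proj(s,p+np.array([0,0,-173])))
crop(t,240,170,440,270,4,'tc2.png'); crop(s,190,60,450,260,3,'sc2.png')
E
```

```text
(np.float64(169.27082813298767), array([ 1.35545840e-03,  9.65050577e-05, -9.99999077e-01])) [ 0.37  0.09 -0.38  0.   -1.09 -0.56]
[[346.8830898  244.37005655]] [[354.36277522 157.14426073]]
```

View pics/sc2.png

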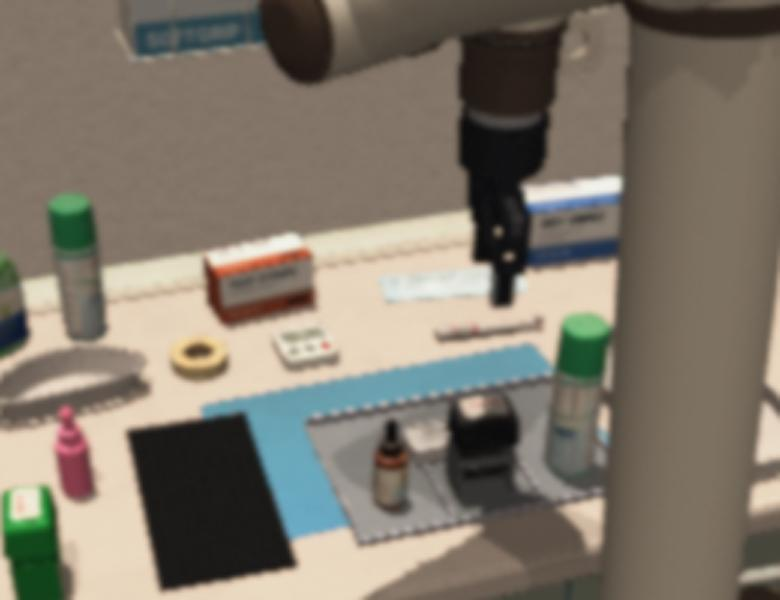

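View pics/t1.png

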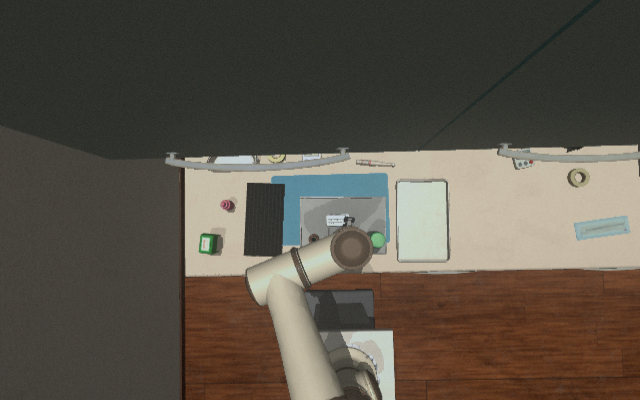

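{"name": "play_rows", "arguments": {
  "moves": [
    [[-0.004,-0.008,-0.1],0.18,-0.65],
    [[-0.004,-0.008,-0.2],0.18,-0.65],
    [[-0.004,-0.008,-0.3],0.18,-0.65],
    [[-0.004,-0.008,-0.38],0.18,-0.65],
    [[-0.004,-0.008,-0.46],0.18,-0.65],
    [[-0.004,-0.008,-0.52],0.18,-0.65],
    [[-0.004,-0.008,-0.56],0.18,-0.65],
    [[-0.004,-0.008,-0.56],0.18,-0.65]
  ]
}}

```text
clock: 3.98
position: [454.9, 1.8, 236.6]
ee_rot: [-0.672, 0.74, 0.0, -0.0]
contact_force: [0.3, 0.4, 0.1]
gripper_width: 70.7
```

Run:
```python
from h import *
print(jaw())
s=snap('side','s2.png')
crop(s,280,130,420,240,5.5,'sc2.png')
```

```text
(np.float64(174.47561154125773), array([-7.58104802e-04, -5.40207391e-04, -9.99999567e-01]))
```

View pics/sc2.png

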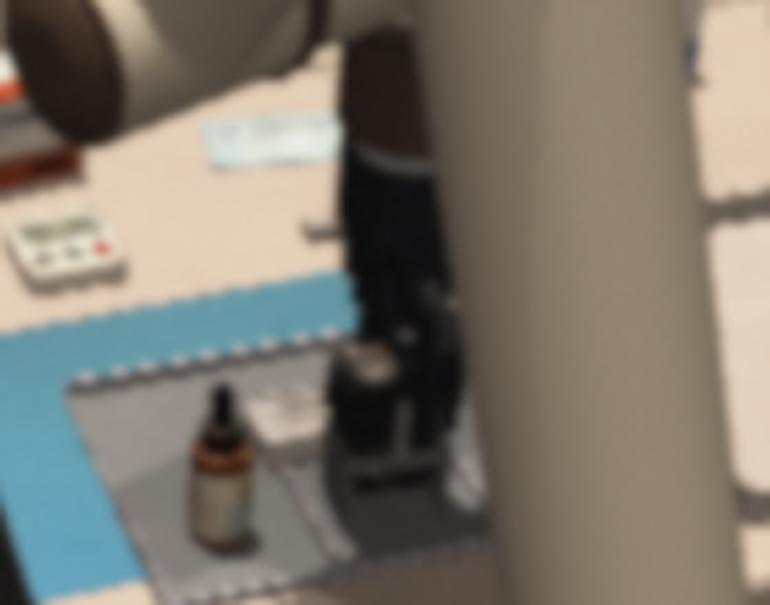

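{"name": "play_rows", "arguments": {
  "moves": [
    [[0,0.006,0],0,0],
    [[0,0.006,0],0,0.5],
    [[0,0.006,0],0,1],
    [[0,0.006,0],0,1],
    [[0,0.006,0],0,1],
    [[0,0.006,0],0,1],
    [[0,0.006,0],0,1]
  ]
}}

```text
clock: 4.9
position: [455.7, 4.0, 238.6]
ee_rot: [-0.673, 0.74, -0.001, 0.001]
contact_force: [-0.4, 0.1, 5.6]
gripper_width: 46.7
```

{"name": "play_rows", "arguments": {
  "moves": [
    [[0,0,0.04],0,1],
    [[0,0,0.1],0,1],
    [[0,0,0.2],0,1],
    [[0,0,0.32],0,1],
    [[0,0,0.43],0,1],
    [[0,0.06,0.45],0,1],
    [[0,0.16,0.45],0,1],
    [[0,0.28,0.45],0,1],
    [[-0.01,0.41,0.45],0,1],
    [[-0.02,0.54,0.45],0,1],
    [[-0.03,0.67,0.45],0,1],
    [[-0.03,0.78,0.45],0,1]
  ]
}}

```text
clock: 6.4
position: [446.1, 239.3, 374.5]
ee_rot: [-0.673, 0.74, -0.001, 0.002]
contact_force: [1.0, -0.1, -0.9]
gripper_width: 46.8
```

Run:
```python
from h import *
print(jaw(),arm.read_state())
s=snap('side','s3.png')
crop(s,150,50,420,250,2.9,'sc2.png')
```

```text
(np.float64(174.58903656827863), array([ 0.00392057,  0.00118557, -0.99999161])) {'clock': 6.4, 'joints': array([ 0.8139712 ,  0.20796489, -0.32641571,  0.00237118, -1.03286309,
       -0.90961868]), 'joint_vel': array([ 0.38514452,  0.2018289 ,  0.26439737,  0.00421132, -0.06166037,
       -0.38968668]), 'joint_efforts': array([ -1.08188175, -30.15538573,  17.24508405,   3.94890636,
         0.03015966,   0.23831952]), 'position': array([446.1184005 , 239.26617517, 374.52915286]), 'ee_rot': array([-0.67294142,  0.73969294, -0.00088068,  0.00184893]), 'contact_force': array([ 1.0469803 , -0.07232611, -0.87059137]), 'wrist_torque': array([ 0.01810353, -0.05269373, -0.03610405]), 'gripper_width': 46.81436496669427}
```

View pics/sc2.png

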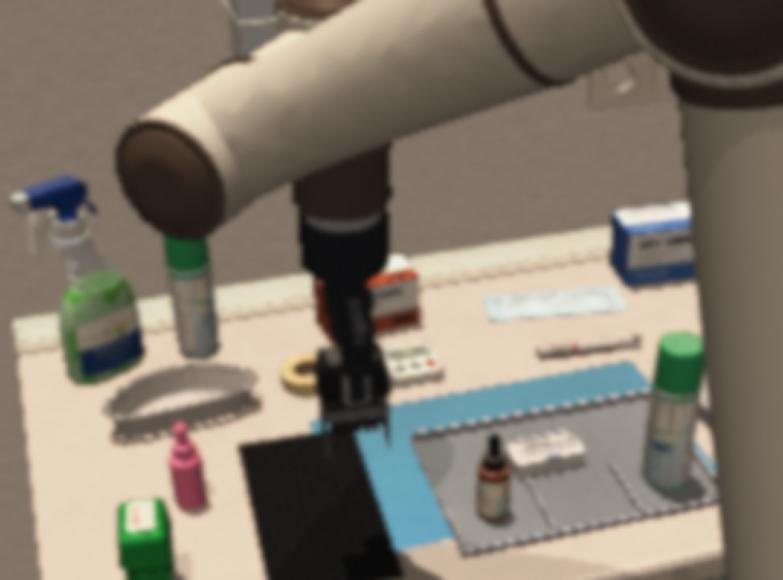

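{"name": "play_rows", "arguments": {
  "moves": [
    [[0.003,0.06,-0.05],0,1],
    [[0.003,0.092,-0.14],0,1],
    [[0.003,0.092,-0.24],0,1],
    [[0.003,0.092,-0.33],0,1],
    [[0.003,0.092,-0.4],0,1],
    [[0.003,0.092,-0.43],0,1],
    [[0.003,0.092,-0.445],0,1],
    [[0.003,0.092,-0.452],0,1],
    [[0.003,0.092,-0.452],0,1]
  ]
}}

```text
clock: 7.58
position: [447.8, 269.9, 239.5]
ee_rot: [-0.674, 0.739, -0.001, 0.004]
contact_force: [-0.1, -0.3, -1.4]
gripper_width: 47.2
```

{"name": "play_rows", "arguments": {
  "moves": [
    [[0,0,-0.005],0,1],
    [[0,0,-0.005],0,1]
  ]
}}

```text
clock: 7.82
position: [447.9, 269.9, 238.3]
ee_rot: [-0.674, 0.739, -0.001, 0.004]
contact_force: [-0.3, 0.6, -0.7]
gripper_width: 46.6
```

{"name": "play_rows", "arguments": {
  "moves": [
    [[0,0,-0.003],0,1],
    [[0,0,-0.003],0,0.1],
    [[0,0,-0.003],0,-0.5],
    [[0,0,-0.003],0,-0.65],
    [[0,0,-0.003],0,-0.65],
    [[0,0,0.05],0,-0.65],
    [[0,0,0.15],0,-0.65],
    [[0,0,0.3],0,-0.65],
    [[0,0,0.45],0,-0.65]
  ]
}}

```text
clock: 8.95
position: [447.7, 269.7, 374.4]
ee_rot: [-0.674, 0.739, -0.001, 0.004]
contact_force: [0.6, 0.4, -0.1]
gripper_width: 70.7
```

Run:
```python
from h import *
print(jaw())
s=snap('side','s4.png');t=snap('top','t4.png')
for im in (t,s):
  for o in ['stamp','dropper','oil_can']: print(o,[(np.round(d['centre']).tolist(),round(d['conf'],2)) for d in arm.look_for(o,im)])
crop(s,150,50,420,250,2.9,'sc2.png')
crop(t,240,170,440,270,4,'tc2.png')
```

```text
(np.float64(174.71272786428972), array([ 0.00667654,  0.00375263, -0.99997067]))
stamp [([447.0, 252.0, 101.0], 0.66), ([737.0, 100.0, 19.0], 0.42)]
dropper [([459.0, 98.0, 66.0], 0.64), ([576.0, 375.0, 57.0], 0.42)]
oil_can [([460.0, -93.0, 177.0], 0.65)]
stamp [([432.0, 270.0, 85.0], 0.93), ([428.0, 440.0, 72.0], 0.83)]
dropper [([570.0, 384.0, 49.0], 0.74), ([452.0, 101.0, 54.0], 0.7)]
oil_can [([439.0, -83.0, 101.0], 0.93), ([507.0, 280.0, 2.0], 0.72)]
```

View pics/sc2.png

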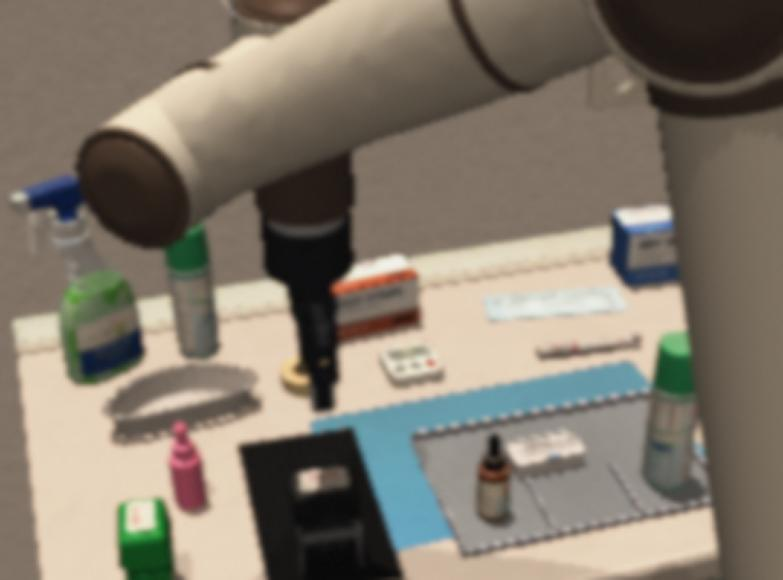

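View pics/tc2.png

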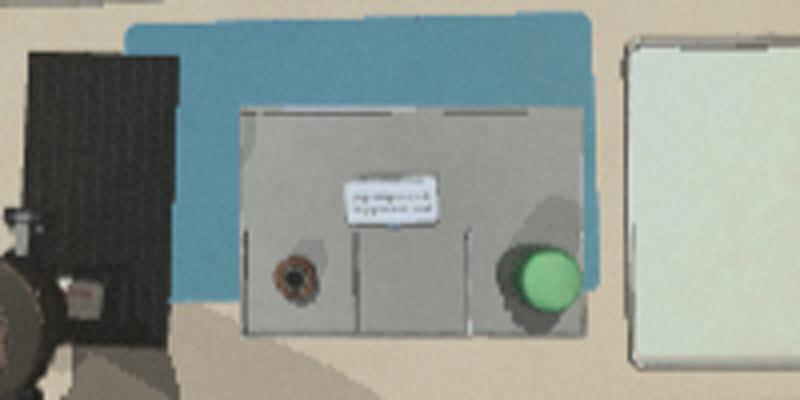

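{"name": "play_rows", "arguments": {
  "moves": [
    [[0.01,-0.12,0],0,-0.5],
    [[0.02,-0.28,0],0,-0.5],
    [[0.03,-0.44,0],0,-0.5],
    [[0.043,-0.56,-0.05],0,-0.5],
    [[0.043,-0.586,-0.16],0,-0.5],
    [[0.043,-0.586,-0.26],0,-0.5],
    [[0.043,-0.586,-0.35],0,-0.5],
    [[0.043,-0.586,-0.4],0,-0.5],
    [[0.043,-0.586,-0.4],0,-0.5]
  ]
}}

```text
clock: 10.48
position: [460.1, 93.5, 250.0]
ee_rot: [-0.674, 0.739, -0.0, 0.0]
contact_force: [1.3, 0.2, -0.2]
gripper_width: 64.2
```

Run:
```python
from h import *
print(jaw())
s=snap('side','s5.png')
crop(s,270,100,410,240,5,'sc2.png')
```

```text
(np.float64(174.6955843436692), array([ 5.55285936e-04, -4.05589473e-04, -9.99999764e-01]))
```

View pics/sc2.png

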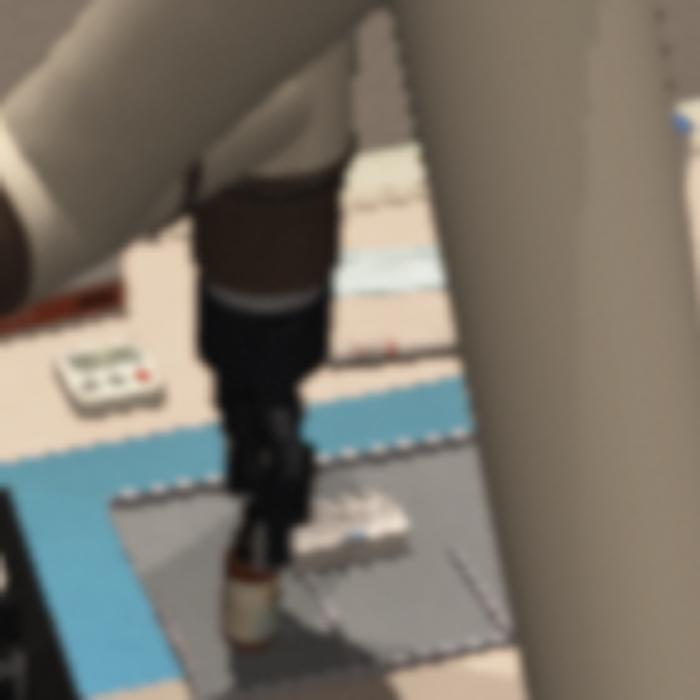

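{"name": "play_rows", "arguments": {
  "moves": [
    [[0,0.008,-0.06],0,-0.5],
    [[0,0.008,-0.1],0,-0.5],
    [[0,0.008,-0.117],0,-0.5],
    [[0,0.008,-0.117],0,-0.5],
    [[0,0.008,-0.117],0,0],
    [[0,0.008,-0.117],0,0.5],
    [[0,0.008,-0.117],0,1],
    [[0,0.008,-0.117],0,1],
    [[0,0.008,-0.117],0,1],
    [[0,0.008,-0.117],0,1],
    [[0,0.008,-0.117],0,1]
  ]
}}

```text
clock: 11.9
position: [460.6, 96.3, 216.7]
ee_rot: [-0.674, 0.739, -0.001, 0.002]
contact_force: [-1.7, 0.3, 5.5]
gripper_width: 30.3
```

{"name": "play_rows", "arguments": {
  "moves": [
    [[0,0,0.04],0,1],
    [[0,0,0.1],0,1],
    [[0,0,0.2],0,1],
    [[0,0,0.32],0,1],
    [[0.02,0.04,0.42],0,1],
    [[0.06,0.12,0.43],0,1],
    [[0.11,0.24,0.43],0,1],
    [[0.16,0.37,0.43],0,1],
    [[0.21,0.48,0.43],0,1],
    [[0.229,0.54,0.4],0,1],
    [[0.229,0.559,0.33],0,1],
    [[0.229,0.559,0.25],0,1]
  ]
}}

```text
clock: 13.4
position: [528.8, 264.0, 290.9]
ee_rot: [-0.674, 0.739, -0.001, 0.002]
contact_force: [-0.1, 0.4, -1.1]
gripper_width: 30.1
```

Run:
```python
from h import *
print(jaw(), arm.read_state()['joint_vel'].round(2))
s=snap('side','s6.png')
crop(s,170,70,370,270,3,'sc2.png')
```

```text
(np.float64(174.7383032699882), array([ 0.00320228,  0.00111979, -0.99999425])) [-0.01  0.21 -0.24 -0.    0.43  0.  ]
```

View pics/sc2.png

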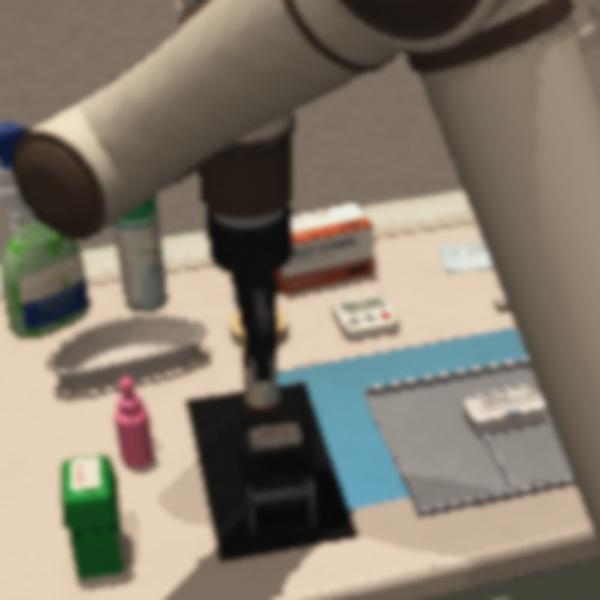

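{"name": "play_rows", "arguments": {
  "moves": [
    [[0,0,-0.07],0,1],
    [[0,0,-0.14],0,1],
    [[0,0,-0.2],0,1],
    [[0,0,-0.23],0,1],
    [[0,0,-0.245],0,1],
    [[0,0,-0.253],0,1],
    [[0,0,-0.253],0,1]
  ]
}}

```text
clock: 14.32
position: [527.3, 262.7, 215.7]
ee_rot: [-0.674, 0.739, -0.0, -0.002]
contact_force: [-8.3, -3.0, 20.6]
gripper_width: 30.2
```

{"name": "play_rows", "arguments": {
  "moves": [
    [[0.002,0.002,0.004],0,1],
    [[0.002,0.002,0.004],0,1]
  ]
}}

```text
clock: 14.58
position: [528.2, 263.4, 217.9]
ee_rot: [-0.674, 0.739, -0.0, -0.001]
contact_force: [-0.8, -0.3, -0.2]
gripper_width: 29.8
```

{"name": "play_rows", "arguments": {
  "moves": [
    [[0,0,-0.002],0,0.3],
    [[0,0,-0.002],0,-0.2],
    [[0,0,-0.002],0,-0.3],
    [[0,0,-0.002],0,-0.3],
    [[0,0,0.05],0,-0.3],
    [[0,0,0.15],0,-0.3],
    [[0,0,0.3],0,-0.3],
    [[0,0,0.48],0,-0.3],
    [[-0.01,-0.05,0.6],0,-0.6],
    [[-0.03,-0.18,0.65],0,-0.8]
  ]
}}

```text
clock: 15.82
position: [519.2, 209.7, 416.9]
ee_rot: [-0.675, 0.738, -0.001, 0.002]
contact_force: [0.1, -0.7, -0.1]
gripper_width: 77.0
```

Run:
```python
from h import *
print(jaw())
s=snap('side','s7.png')
crop(s,170,70,440,270,2.9,'sc2.png')
```

```text
(np.float64(174.86301135215137), array([ 0.00430863,  0.00120409, -0.99998999]))
```

View pics/sc2.png

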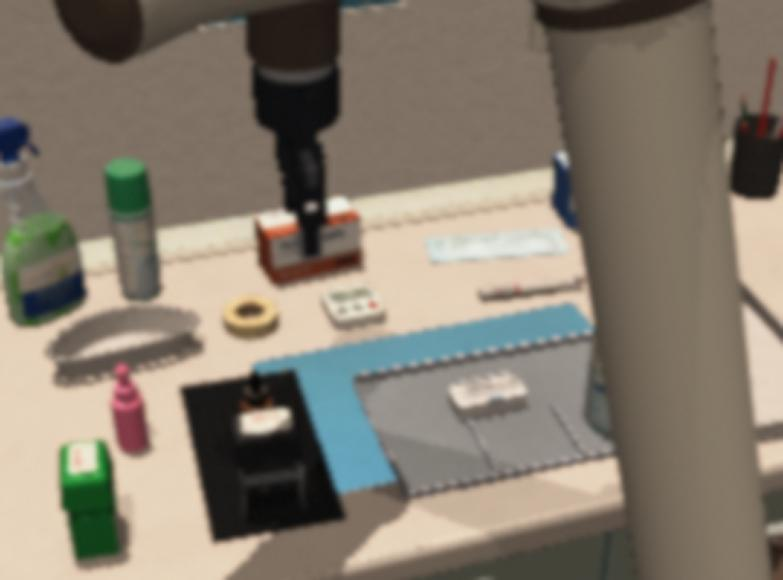

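{"name": "play_rows", "arguments": {
  "moves": [
    [[-0.03,-0.14,0],0,-0.8],
    [[-0.06,-0.3,0],0,-0.8],
    [[-0.1,-0.47,0],0,-0.8],
    [[-0.14,-0.64,0],0,-0.8],
    [[-0.17,-0.8,0],0,-0.8],
    [[-0.202,-0.94,0],0,-0.8],
    [[-0.202,-1,0],0,-0.8],
    [[-0.202,-1,-0.05],0,-0.8],
    [[-0.202,-1,-0.12],0,-0.8],
    [[-0.202,-1,-0.15],0,-0.8],
    [[-0.202,-1,-0.15],0,-0.8]
  ]
}}

```text
clock: 17.25
position: [457.4, -94.3, 373.4]
ee_rot: [-0.674, 0.739, -0.001, 0.001]
contact_force: [-0.6, 0.2, 0.3]
gripper_width: 76.8
```

Run:
```python
from h import *
print(jaw())
t=snap('top','t8.png');s=snap('side','s8.png')
crop(t,300,170,440,290,5,'tc2.png')
crop(s,270,50,470,250,3,'sc2.png')
```

```text
(np.float64(174.6928700750291), array([ 3.22631879e-03, -9.53776179e-05, -9.99994791e-01]))
```

View pics/tc2.png

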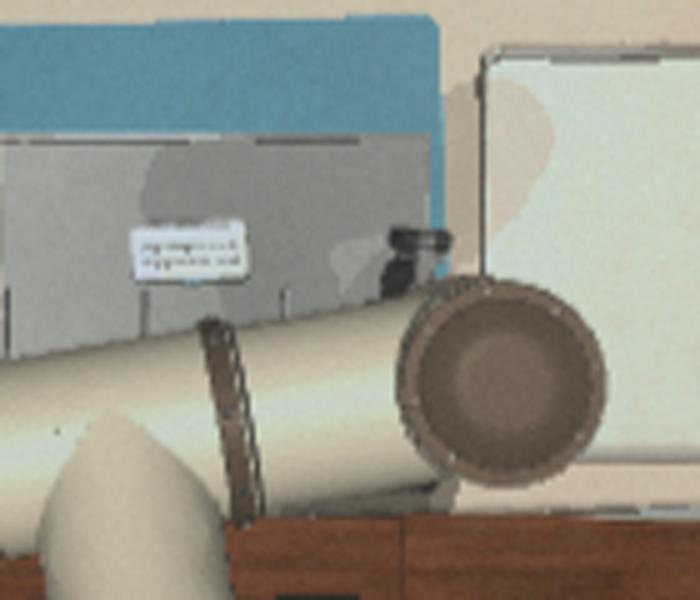

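View pics/sc2.png

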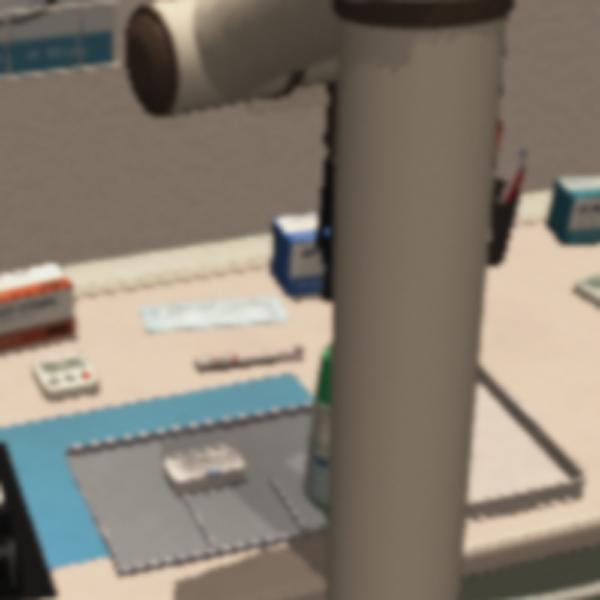

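{"name": "play_rows", "arguments": {
  "moves": [
    [[0.003,0.002,-0.07],0,-0.8],
    [[0.003,0.002,-0.13],0,-0.8],
    [[0.003,0.002,-0.18],0,-0.8],
    [[0.003,0.002,-0.21],0,-0.8],
    [[0.003,0.002,-0.22],0,-0.8],
    [[0.003,0.002,-0.22],0,-0.8]
  ]
}}

```text
clock: 18.1
position: [458.9, -93.6, 308.6]
ee_rot: [-0.674, 0.739, -0.002, 0.002]
contact_force: [0.4, -0.7, -0.2]
gripper_width: 76.5
```

{"name": "play_rows", "arguments": {
  "moves": [
    [[0,0,0],0,-0.3],
    [[0,0,0],0,0],
    [[0,0,0],0,0.5],
    [[0,0,0],0,1],
    [[0,0,0],0,1],
    [[0,0,0],0,1],
    [[0,0,0],0,1]
  ]
}}

```text
clock: 18.98
position: [459.0, -93.7, 309.7]
ee_rot: [-0.674, 0.739, -0.003, 0.002]
contact_force: [-2.0, 0.2, 4.6]
gripper_width: 45.7
```

{"name": "play_rows", "arguments": {
  "moves": [
    [[0,0,0.04],0,1],
    [[0,0,0.1],0,1],
    [[0,0,0.18],0,1],
    [[0,0,0.28],0,1],
    [[0.01,0.02,0.38],0,1],
    [[0.03,0.08,0.43],0,1],
    [[0.07,0.17,0.43],0,1],
    [[0.12,0.28,0.43],0,1],
    [[0.18,0.4,0.43],0,1],
    [[0.24,0.52,0.43],0,1],
    [[0.3,0.64,0.43],0,1],
    [[0.36,0.74,0.43],0,1]
  ]
}}

```text
clock: 20.48
position: [567.2, 129.7, 438.6]
ee_rot: [-0.674, 0.739, -0.002, 0.002]
contact_force: [1.3, -0.6, -2.4]
gripper_width: 45.0
```

Run:
```python
from h import *
print(jaw())
s=snap('side','s9.png');
s=snap('top','t9.png');
```

```text
(np.float64(174.7639174031966), array([ 6.18072282e-03, -2.25327836e-04, -9.99980874e-01]))
```

View pics/s9.png

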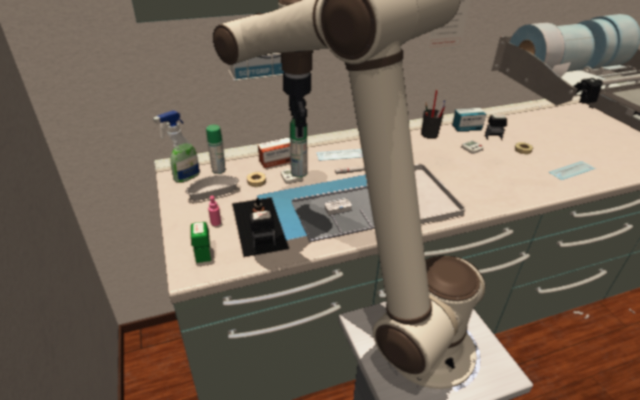

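View pics/t9.png

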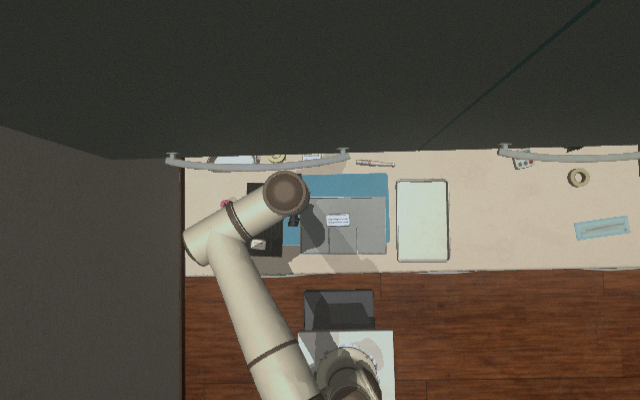

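Run:
```python
from h import *
t=load('t9.png');s=load('s9.png')
for z in (500,600,700,800,900): print(z,unproj(t,(200,165),z).round(),unproj(t,(250,150),z).round(),unproj(s,(139,21),z).round(),unproj(s,(240,13),z).round())
crop(s,120,0,400,120,2.8,'sc3.png'); crop(t,160,120,440,220,2.8,'tc3.png')
```

```text
500 [641. 326. 500.] [671. 216. 500.] [945. 492. 500.] [949. 195. 500.]
600 [625. 295. 600.] [652. 197. 600.] [555. 481. 600.] [558. 266. 600.]
700 [609. 264. 700.] [632. 179. 700.] [165. 471. 700.] [167. 336. 700.]
800 [592. 232. 800.] [612. 160. 800.] [-224.  460.  800.] [-224.  407.  800.]
900 [576. 201. 900.] [593. 142. 900.] [-614.  450.  900.] [-615.  478.  900.]
```

View pics/sc3.png

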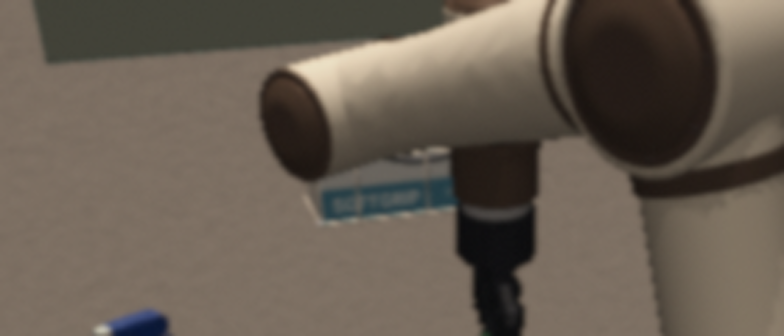

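View pics/tc3.png

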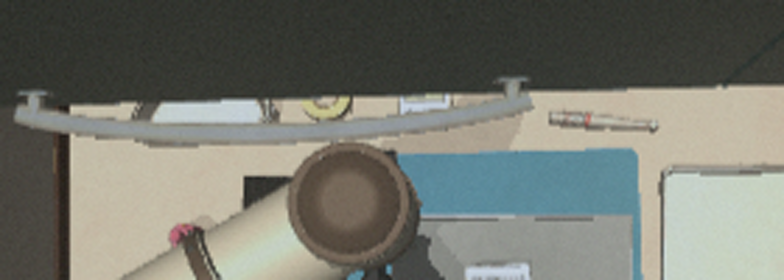

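Run:
```python
from h import *
t=load('t9.png')
P=np.array([567.2,129.7,438.6])
for dz in (100,150,200,250,300): print(dz,proj(t,P+[0,0,dz]),proj(t,P+[60,0,dz])) 
# observed cap centre
print(160+353/2.8,120+203/2.8, 'radius px',62/2.8)
```

```text
100 [[288.59714834 194.98170691]] [[288.05258948 166.2880162 ]]
150 [[286.25534315 192.98926965]] [[285.68740122 162.48143286]]
200 [[283.59401977 190.72498231]] [[283.0011566  158.15813471]]
250 [[280.54299739 188.12913417]] [[279.92372427 153.20525089]]
300 [[277.00991825 185.12314607]] [[276.36294288 147.47445502]]
286.07142857142856 192.5 radius px 22.142857142857146
```

{"name": "play_rows", "arguments": {
  "moves": [
    [[0.04,0,-0.1],0,1],
    [[0.075,0.03,-0.2],0,1],
    [[0.075,0.1,-0.26],0,1],
    [[0.075,0.2,-0.26],0,1],
    [[0.075,0.31,-0.26],0,1],
    [[0.075,0.4,-0.26],0,1],
    [[0.075,0.44,-0.3],0,1],
    [[0.075,0.44,-0.35],0,1],
    [[0.075,0.44,-0.39],0,1],
    [[0.075,0.44,-0.41],0,1],
    [[0.075,0.44,-0.41],0,1]
  ]
}}

```text
clock: 21.95
position: [590.8, 262.2, 314.2]
ee_rot: [-0.674, 0.738, -0.002, 0.002]
contact_force: [-0.0, 0.4, -2.5]
gripper_width: 45.8
```

Run:
```python
from h import *
print(jaw())
s=snap('side','s10.png')
crop(s,170,70,370,270,3,'sc2.png')
```

```text
(np.float64(174.8300415193876), array([ 5.58833298e-03, -8.80144036e-04, -9.99983998e-01]))
```

View pics/sc2.png

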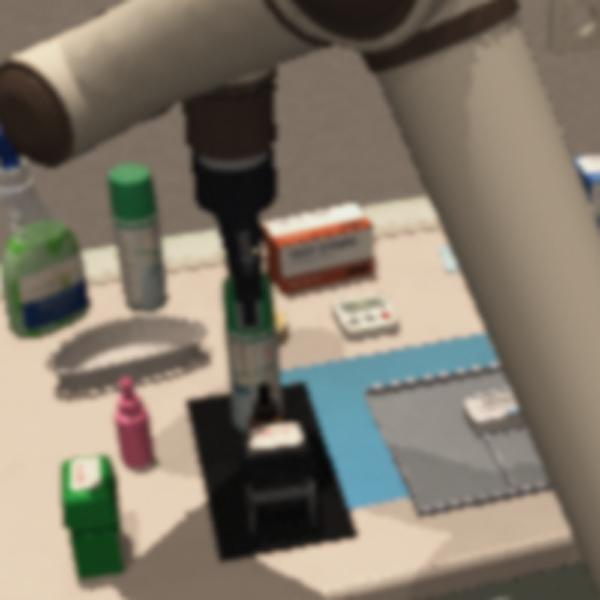

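{"name": "play_rows", "arguments": {
  "moves": [
    [[0,0,-0.006],0,1],
    [[0,0,-0.012],0,1],
    [[0,0,-0.012],0,1]
  ]
}}

```text
clock: 22.38
position: [590.8, 262.4, 311.2]
ee_rot: [-0.675, 0.738, -0.002, 0.002]
contact_force: [0.0, -0.6, -2.7]
gripper_width: 45.5
```

{"name": "play_rows", "arguments": {
  "moves": [
    [[0,0,-0.006],0,1],
    [[0,0,-0.006],0,1]
  ]
}}

```text
clock: 22.62
position: [590.8, 262.4, 309.3]
ee_rot: [-0.675, 0.738, -0.002, 0.002]
contact_force: [-0.1, -0.0, -3.0]
gripper_width: 45.5
```

{"name": "play_rows", "arguments": {
  "moves": [
    [[0,0,-0.006],0,1],
    [[0,0,-0.006],0,1]
  ]
}}

```text
clock: 22.88
position: [590.9, 262.6, 308.8]
ee_rot: [-0.675, 0.738, -0.003, 0.003]
contact_force: [-1.9, 0.5, 4.4]
gripper_width: 45.7
```

{"name": "play_rows", "arguments": {
  "moves": [
    [[0,0,0],0,0.2],
    [[0,0,0],0,-0.3],
    [[0,0,0],0,-0.7],
    [[0,0,0],0,-0.7],
    [[0,0,0.05],0,-0.7],
    [[0,0,0.12],0,-0.7],
    [[0,0,0.2],0,-0.7],
    [[-0.02,-0.1,0.24],0,-0.7],
    [[-0.06,-0.25,0.24],0.1,-0.7],
    [[-0.11,-0.42,0.24],0.2,-0.7],
    [[-0.17,-0.6,0.22],0.25,-0.7],
    [[-0.22,-0.78,0.18],0.25,-0.7]
  ]
}}

```text
clock: 24.38
position: [523.5, 26.2, 363.9]
ee_rot: [0.722, -0.692, 0.003, -0.004]
contact_force: [1.0, -0.3, -0.3]
gripper_width: 72.5
```

Run:
```python
from h import *
print(jaw())
t=snap('top','t11.png');s=snap('side','s11.png')
print([(np.round(d['centre']).tolist(),round(d['conf'],2)) for d in arm.look_for('burs',s)])
r=np.radians
O=[rect(522.1,14.8,r(2),-19,19,-40,40,46),rect(522.1,14.8,r(2),-19,19,-40,40,5)]
crop(t,240,170,380,270,5.5,'tc2.png')
crop(s,170,70,400,250,3.4,'sc2.png',O)
```

```text
(np.float64(-177.61735773462635), array([ 0.0097974 ,  0.00174648, -0.99995048]))
[([513.0, 17.0, 24.0], 0.9)]
```

View pics/tc2.png

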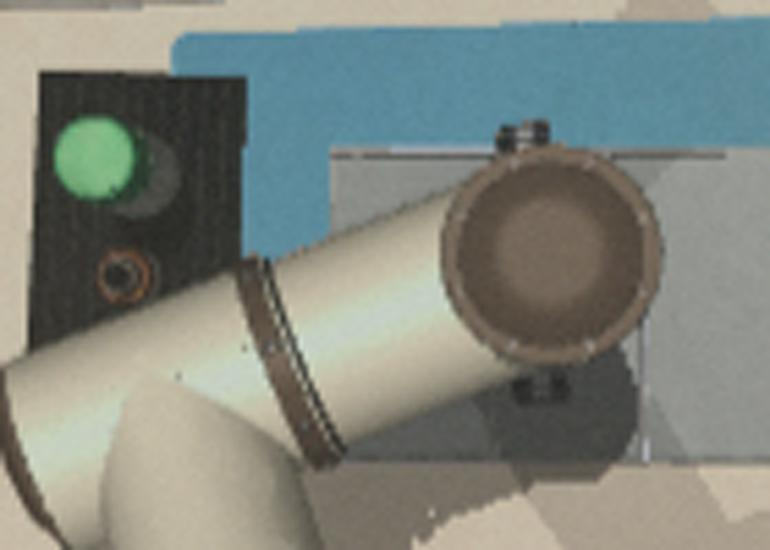

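View pics/sc2.png

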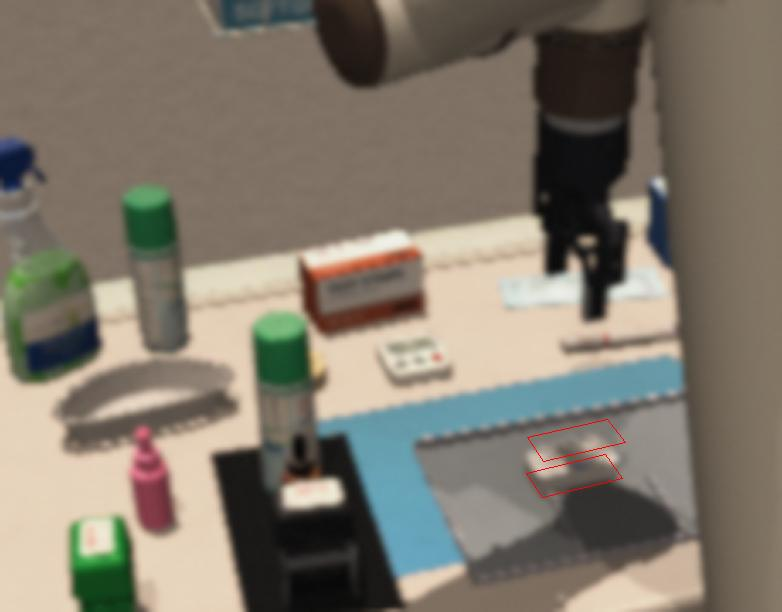

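{"name": "play_rows", "arguments": {
  "moves": [
    [[-0.005,-0.034,-0.05],0,-0.7],
    [[-0.005,-0.034,-0.16],0,-0.7],
    [[-0.005,-0.034,-0.27],0,-0.7],
    [[-0.005,-0.034,-0.38],0,-0.7],
    [[-0.005,-0.034,-0.47],0,-0.7],
    [[-0.005,-0.034,-0.54],0,-0.7],
    [[-0.005,-0.034,-0.58],0,-0.7],
    [[-0.005,-0.034,-0.6],0,-0.7],
    [[-0.005,-0.034,-0.6],0,-0.7]
  ]
}}

```text
clock: 25.65
position: [521.9, 15.5, 183.1]
ee_rot: [0.72, -0.694, 0.002, -0.003]
contact_force: [0.4, 1.0, 0.8]
gripper_width: 72.5
```

{"name": "play_rows", "arguments": {
  "moves": [
    [[0,0,0],0,-0.3],
    [[0,0,0],0,0],
    [[0,0,0],0,0.4],
    [[0,0,0],0,1],
    [[0,0,0],0,1],
    [[0,0,0],0,1],
    [[0,0,0],0,1],
    [[0,0,0],0,1]
  ]
}}

```text
clock: 26.65
position: [522.1, 15.5, 183.8]
ee_rot: [0.72, -0.694, 0.002, -0.003]
contact_force: [-1.5, -0.0, 6.3]
gripper_width: 37.3
```

{"name": "play_rows", "arguments": {
  "moves": [
    [[0,0,0.04],0,1],
    [[0,0,0.11],0,1],
    [[0,0,0.2],0,1],
    [[0,-0.05,0.27],0,1],
    [[0,-0.15,0.3],0,1],
    [[-0.01,-0.28,0.3],0,1],
    [[-0.02,-0.42,0.3],0,1],
    [[-0.027,-0.56,0.3],0,1],
    [[-0.027,-0.7,0.3],0,1],
    [[-0.027,-0.82,0.3],0,1],
    [[-0.027,-0.92,0.3],0,1],
    [[-0.027,-0.945,0.27],0,1]
  ]
}}

```text
clock: 28.15
position: [513.8, -269.6, 265.3]
ee_rot: [0.72, -0.694, 0.003, -0.004]
contact_force: [0.3, 0.0, -1.1]
gripper_width: 37.5
```

Run:
```python
from h import *
print(jaw())
t=snap('top','t12.png');s=snap('side','s12.png')
crop(t,290,150,460,270,4.5,'tc2.png')
```

```text
(np.float64(-177.97051155704668), array([ 9.76535843e-03,  5.37975060e-04, -9.99952173e-01]))
```

View pics/tc2.png

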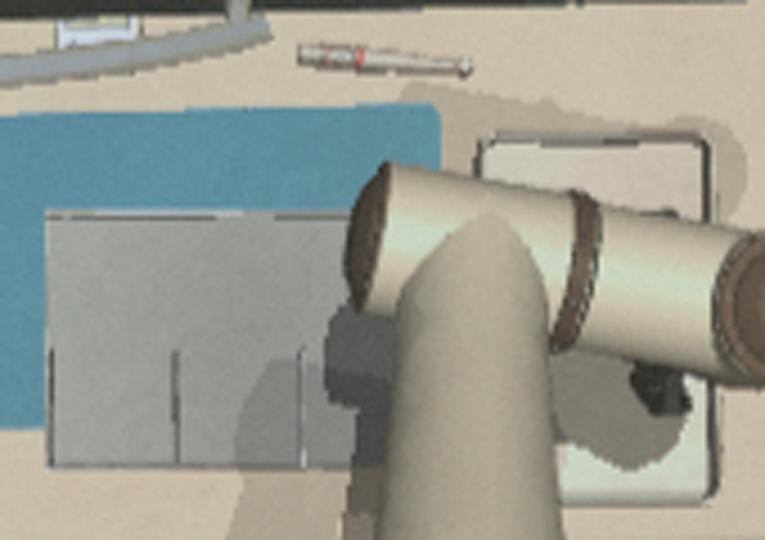

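View pics/s12.png

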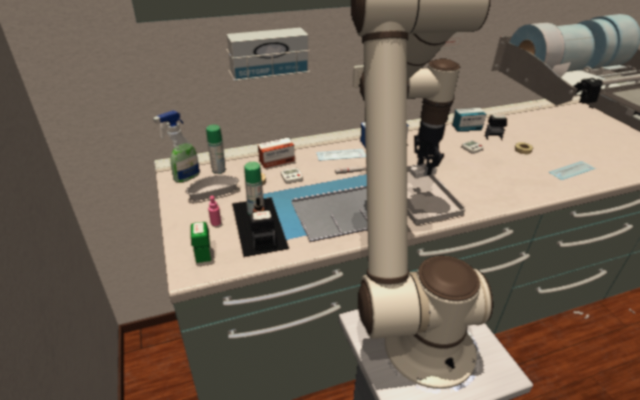

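Run:
```python
from h import *
t=load('t12.png');s=load('s12.png')
P=np.array([513.8,-269.6,265.3])
for dz in (150,0,-80,-120,-170,-215): print(dz,proj(t,P+[0,0,dz]),proj(t,P+[-50,0,dz]),(proj(t,P+[-50,0,dz])-[290,150])*4.5,proj(s,P+[0,0,dz]))
print(proj(t,[514,-268,0]))
crop(s,360,100,500,240,5,'sc2.png')
```

```text
150 [[463.16077026 217.44333895]] [[464.14680476 238.76751942]] [[783.6606214  399.45383737]] [[442.86673654  73.05089271]]
0 [[444.26516062 218.64051535]] [[445.06127861 237.0376944 ]] [[697.77575373 391.66962478]] [[433.48165484 122.45591967]]
-80 [[436.16072531 219.15399117]] [[436.88073432 236.29624718]] [[660.96330445 388.33311231]] [[428.97909035 146.15835796]]
-120 [[432.50883953 219.3853651 ]] [[433.19560195 235.96224359]] [[644.38020875 386.83009617]] [[426.84377414 157.39910771]]
-170 [[428.2688427  219.65400021]] [[428.91782116 235.57452506]] [[625.13019524 385.08536277]] [[424.27558014 170.91861645]]
-215 [[424.72965053 219.87823417]] [[425.34776199 235.25095118]] [[609.06492898 383.62928032]] [[422.05476936 182.60942743]]
[[420.57395764 220.06340264]]
```

View pics/sc2.png

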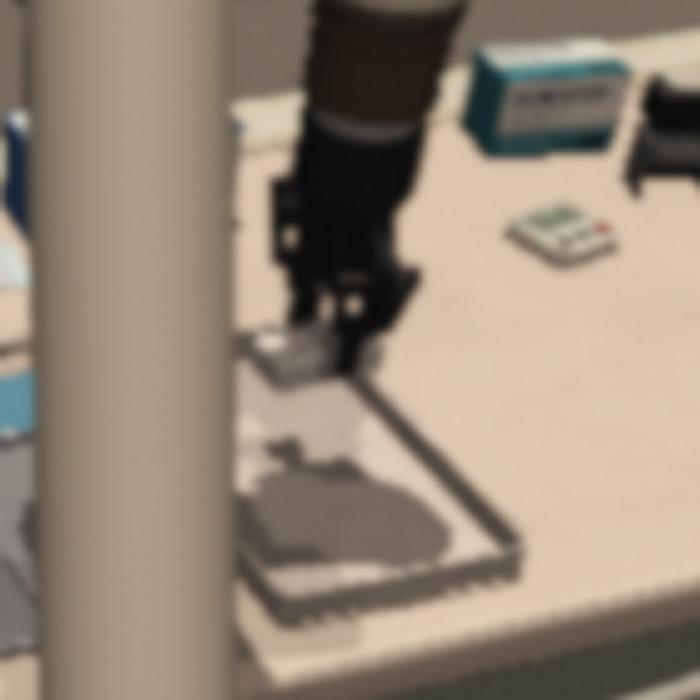

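{"name": "play_rows", "arguments": {
  "moves": [
    [[0,0.004,-0.06],0,1],
    [[0,0.004,-0.14],0,1],
    [[0,0.004,-0.2],0,1],
    [[0,0.004,-0.24],0,1],
    [[0,0.004,-0.265],0,1],
    [[0,0.004,-0.273],0,1],
    [[0,0.004,-0.273],0,1]
  ]
}}

```text
clock: 29.12
position: [513.4, -266.8, 182.5]
ee_rot: [0.72, -0.694, 0.002, -0.003]
contact_force: [-0.7, 2.0, 2.0]
gripper_width: 36.9
```

{"name": "play_rows", "arguments": {
  "moves": [
    [[0,0,-0.003],0,1],
    [[0,0,-0.003],0,0.6],
    [[0,0,-0.003],0,0.2],
    [[0,0,-0.003],0,-0.3],
    [[0,0,-0.003],0,-0.6],
    [[0,0,-0.003],0,-0.6],
    [[0,0,0.05],0,-0.6],
    [[0,0,0.15],0,-0.6],
    [[0,0,0.3],0,-0.6],
    [[0,0.05,0.45],0,-0.6],
    [[0,0.15,0.6],0,-0.6],
    [[0.02,0.3,0.65],0,-0.6]
  ]
}}

```text
clock: 30.62
position: [519.4, -176.7, 382.2]
ee_rot: [0.719, -0.695, 0.005, -0.005]
contact_force: [0.7, 0.8, -1.3]
gripper_width: 68.4
```

{"name": "play_rows", "arguments": {
  "moves": [
    [[0.03,0.15,0],-0.1,-0.7],
    [[0.06,0.32,0],-0.2,-0.7],
    [[0.09,0.5,0],-0.25,-0.7],
    [[0.13,0.68,0],-0.25,-0.7],
    [[0.17,0.85,0],-0.25,-0.7],
    [[0.19,1,0],-0.25,-0.7],
    [[0.19,1,0],-0.25,-0.7]
  ]
}}

```text
clock: 31.5
position: [576.5, 125.9, 383.0]
ee_rot: [-0.674, 0.739, -0.005, 0.005]
contact_force: [-0.6, -1.4, 0.9]
gripper_width: 72.4
```

Run:
```python
from h import *
print(jaw())
t=snap('top','t13.png');s=snap('side','s13.png')
print([(np.round(d['centre']).tolist(),round(d['conf'],2)) for d in arm.look_for('burs',t)])
crop(t,230,150,460,270,3.4,'tc2.png')
crop(s,190,80,470,260,2.8,'sc2.png')
```

```text
(np.float64(174.72636936036744), array([ 1.53414723e-02, -5.53260176e-04, -9.99882160e-01]))
[([514.0, -267.0, 23.0], 0.85), ([450.0, 256.0, 101.0], 0.45)]
```

View pics/tc2.png

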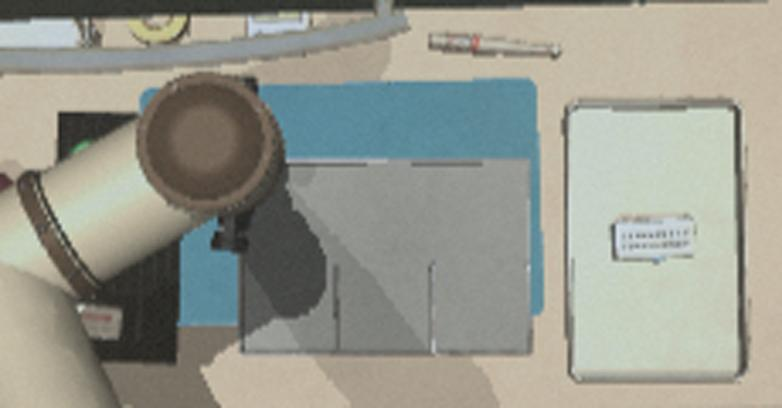

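View pics/sc2.png

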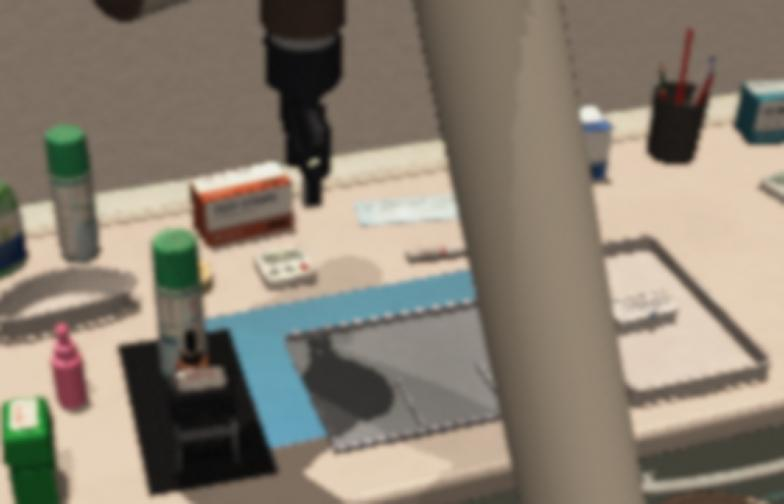

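{"name": "play_rows", "arguments": {
  "moves": [
    [[0.02,0.1,0],0,-0.75],
    [[0.035,0.22,0],0,-0.75],
    [[0.048,0.34,0],0,-0.75],
    [[0.048,0.43,0],0,-0.75],
    [[0.048,0.455,0],0,-0.75],
    [[0.048,0.455,-0.04],0,-0.75],
    [[0.048,0.455,-0.1],0,-0.75],
    [[0.048,0.455,-0.17],0,-0.75],
    [[0.048,0.455,-0.22],0,-0.75],
    [[0.048,0.455,-0.245],0,-0.75],
    [[0.048,0.455,-0.245],0,-0.75]
  ]
}}

```text
clock: 33.02
position: [590.5, 258.9, 308.9]
ee_rot: [-0.672, 0.74, -0.005, 0.004]
contact_force: [-0.2, 0.4, -0.7]
gripper_width: 74.6
```

Run:
```python
from h import *
print(jaw(), arm.read_state()['joint_vel'].round(3))
```

```text
(np.float64(174.4613094450438), array([ 0.01374302, -0.00176386, -0.999904  ])) [ 0.005 -0.013  0.022  0.007 -0.003 -0.001]
```

{"name": "play_rows", "arguments": {
  "moves": [
    [[0.001,0.012,0],0,-0.75],
    [[0.001,0.012,0],0,-0.75],
    [[0.001,0.012,0],0,-0.75]
  ]
}}

```text
clock: 33.4
position: [590.8, 262.6, 309.4]
ee_rot: [-0.672, 0.74, -0.005, 0.005]
contact_force: [-0.0, -0.2, 0.7]
gripper_width: 75.1
```

Run:
```python
from h import *
print(jaw())
```

```text
(np.float64(174.47687948998993), array([ 0.01437511, -0.0012618 , -0.99989588]))
```

{"name": "play_rows", "arguments": {
  "moves": [
    [[0,0,0],0,-0.3],
    [[0,0,0],0,0],
    [[0,0,0],0,0.5],
    [[0,0,0],0,1],
    [[0,0,0],0,1],
    [[0,0,0],0,1],
    [[0,0,0],0,1]
  ]
}}

```text
clock: 34.28
position: [591.0, 262.8, 310.1]
ee_rot: [-0.672, 0.74, -0.005, 0.005]
contact_force: [-1.7, -0.1, 5.6]
gripper_width: 45.6
```

Run:
```python
from h import *
print(jaw())
def gp(p,q): 
    q=np.array(q); R=Ro.from_quat(q/np.linalg.norm(q)).as_matrix(); return (np.array(p)+155*R[:,2]).round(1), R[:,2].round(4)
for n,p,q in [('can0',[459.0,-93.7,309.7],[-.674,.739,-.003,.002]),('canmat',[590.9,262.6,308.8],[-.675,.738,-.003,.003]),
 ('drop0',[460.6,96.3,216.7],[-.674,.739,-.001,.002]),('dropmat',[528.2,263.4,217.9],[-.674,.739,0,-.001]),('st0',[455.7,4,238.6],[-.673,.74,-.001,.001]),('stmat',[447.9,269.9,238.3],[-.674,.739,-.001,.004])]: print(n,*gp(p,q))
S=arm.read_state(); print('now',gp(S['position'],S['ee_rot']))
```

```text
(np.float64(174.49188837151925), array([ 1.53852716e-02, -8.69153994e-04, -9.99881262e-01]))
can0 [460.1 -94.  154.7] [ 0.007  -0.0017 -1.    ]
canmat [592.2 262.5 153.8] [ 8.5e-03 -4.0e-04 -1.0e+00]
drop0 [461.3  96.5  61.7] [ 0.0043  0.0012 -1.    ]
dropmat [528.  263.2  62.9] [-0.0015 -0.0013 -1.    ]
st0 [456.1   4.   83.6] [ 2.8e-03 -1.0e-04 -1.0e+00]
stmat [449.  270.5  83.3] [ 0.0073  0.0039 -1.    ]
now (array([593.3, 262.6, 155.1]), array([ 1.540e-02, -9.000e-04, -9.999e-01]))
```

{"name": "play_rows", "arguments": {
  "moves": [
    [[0,0,0.04],0,1],
    [[0,0,0.1],0,1],
    [[0,0,0.17],0,1],
    [[0,-0.05,0.2],0,1],
    [[0,-0.14,0.2],0,1],
    [[0,-0.26,0.2],0,1],
    [[-0.02,-0.39,0.2],0,1],
    [[-0.07,-0.53,0.2],0,1],
    [[-0.13,-0.66,0.2],0,1],
    [[-0.2,-0.78,0.2],0,1],
    [[-0.27,-0.89,0.2],0,1],
    [[-0.34,-0.98,0.2],0,1]
  ]
}}

```text
clock: 35.78
position: [486.7, -34.1, 368.9]
ee_rot: [-0.671, 0.741, -0.005, 0.004]
contact_force: [0.6, -0.0, -3.1]
gripper_width: 45.6
```

```bash
cat >> h.py <<'E'
def gp():
    S=arm.read_state(); return (S['position']+155*Ro.from_quat(S['ee_rot']).as_matrix()[:,2]).round(1)
E
python3 - <<'E'
from h import *
print(jaw(),gp())
E
```

```text
(np.float64(174.3555724165273), array([ 0.01253578, -0.00127848, -0.99992061])) [488.7 -34.3 213.9]
```

{"name": "play_rows", "arguments": {
  "moves": [
    [[-0.05,-0.1,0],0,1],
    [[-0.085,-0.17,0],0,1],
    [[-0.095,-0.199,-0.03],0,1],
    [[-0.095,-0.199,-0.08],0,1],
    [[-0.095,-0.199,-0.12],0,1],
    [[-0.095,-0.199,-0.15],0,1],
    [[-0.095,-0.199,-0.17],0,1],
    [[-0.095,-0.199,-0.17],0,1],
    [[-0.095,-0.199,-0.17],0,1]
  ]
}}

```text
clock: 36.9
position: [458.5, -93.7, 318.3]
ee_rot: [-0.672, 0.741, -0.005, 0.005]
contact_force: [0.7, 0.1, -2.0]
gripper_width: 45.2
```

Run:
```python
from h import *
print(jaw(),gp())
```

```text
(np.float64(174.3800384962509), array([ 0.01345691, -0.00127628, -0.99990864])) [460.6 -93.9 163.3]
```

Position is right; lower in small steps until contact.

{"name": "play_rows", "arguments": {
  "moves": [
    [[-0.001,0,-0.01],0,1],
    [[-0.001,0,-0.018],0,1],
    [[-0.001,0,-0.022],0,1],
    [[-0.001,0,-0.022],0,1]
  ]
}}

```text
clock: 37.4
position: [458.2, -93.7, 311.5]
ee_rot: [-0.672, 0.741, -0.005, 0.004]
contact_force: [0.7, -0.5, -2.3]
gripper_width: 45.3
```

{"name": "play_rows", "arguments": {
  "moves": [
    [[0,0,-0.005],0,1],
    [[0,0,-0.005],0,1]
  ]
}}

```text
clock: 37.65
position: [458.4, -93.7, 311.0]
ee_rot: [-0.672, 0.741, -0.005, 0.005]
contact_force: [-1.5, 0.4, 5.4]
gripper_width: 45.6
```

{"name": "play_rows", "arguments": {
  "moves": [
    [[0,0,0],0,0.3],
    [[0,0,0],0,-0.1],
    [[0,0,0],0,-0.5],
    [[0,0,0],0,-0.75],
    [[0,0,0],0,-0.75],
    [[0,0,0.05],0,-0.75],
    [[0,0,0.12],0,-0.75],
    [[0,0,0.2],0,-0.75],
    [[0.02,0.1,0.24],0,-0.75],
    [[0.06,0.25,0.24],0,-0.6],
    [[0.11,0.42,0.24],0,-0.4],
    [[0.15,0.58,0.24],0,-0.4]
  ]
}}

```text
clock: 39.15
position: [503.7, 81.9, 383.3]
ee_rot: [-0.672, 0.741, -0.006, 0.005]
contact_force: [0.2, 0.2, 0.4]
gripper_width: 59.8
```

Run:
```python
from h import *
print(jaw(),gp())
t=snap('top','t14.png');s=snap('side','s14.png')
for im in (t,s):
  for o in ['stamp','dropper','oil_can']: print(o,[(np.round(d['centre']).tolist(),round(d['conf'],2)) for d in arm.look_for(o,im)])
crop(t,230,150,460,270,3.4,'tc2.png')
crop(s,190,80,470,260,2.8,'sc2.png')
```

```text
(np.float64(174.412120134025), array([ 0.01483078, -0.00162055, -0.9998887 ])) [506.   81.6 228.3]
stamp [([458.0, 434.0, 94.0], 0.6)]
dropper [([523.0, 258.0, 68.0], 0.51), ([740.0, 99.0, 17.0], 0.26)]
oil_can []
stamp [([432.0, 269.0, 85.0], 0.97), ([429.0, 440.0, 74.0], 0.83)]
dropper [([570.0, 379.0, 49.0], 0.55), ([519.0, 262.0, 76.0], 0.54), ([446.0, -75.0, 72.0], 0.16)]
oil_can []
```

View pics/tc2.png

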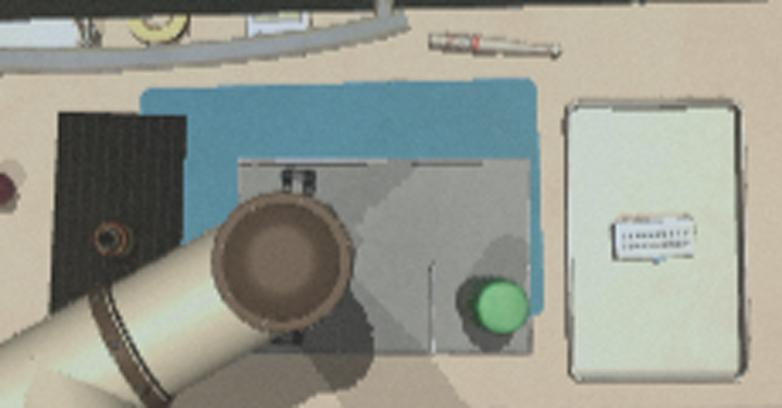

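View pics/sc2.png

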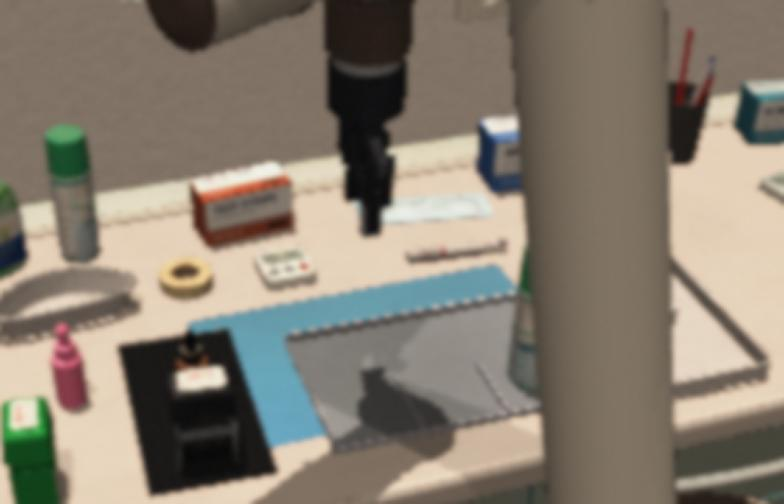

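{"name": "play_rows", "arguments": {
  "moves": [
    [[0.02,0.14,0],0,-0.3],
    [[0.04,0.3,0],0,-0.3],
    [[0.06,0.46,0],0,-0.3],
    [[0.073,0.57,-0.02],0,-0.3],
    [[0.073,0.605,-0.08],0,-0.3],
    [[0.073,0.605,-0.16],0,-0.3],
    [[0.073,0.605,-0.25],0,-0.3],
    [[0.073,0.605,-0.32],0,-0.3],
    [[0.073,0.605,-0.35],0,-0.3],
    [[0.073,0.605,-0.35],0,-0.3]
  ]
}}

```text
clock: 40.8
position: [525.0, 260.0, 277.6]
ee_rot: [-0.671, 0.741, -0.005, 0.004]
contact_force: [-0.1, -0.7, -0.5]
gripper_width: 55.2
```

Run:
```python
from h import *
print(jaw(),gp())
s=snap('side','s15.png')
crop(s,190,120,310,240,5,'sc2.png')
```

```text
(np.float64(174.28216976993764), array([ 0.01286195, -0.00299781, -0.99991279])) [527.  259.6 122.6]
```

View pics/sc2.png

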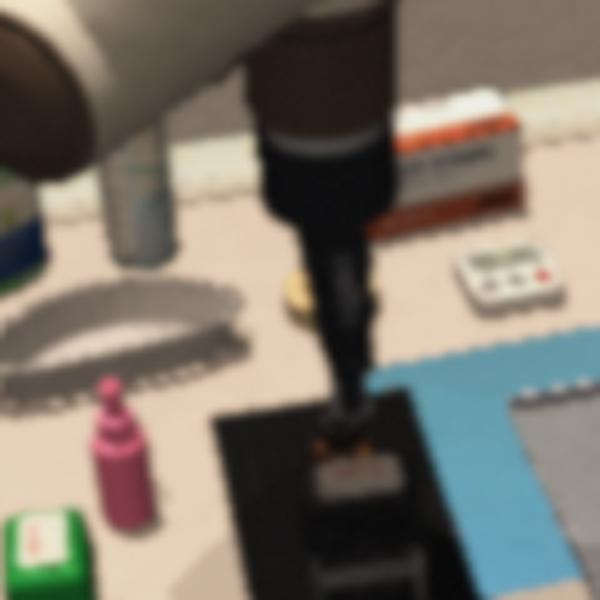

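{"name": "play_rows", "arguments": {
  "moves": [
    [[0.004,0.012,0],0,-0.3],
    [[0.004,0.012,-0.05],0,-0.3],
    [[0.004,0.012,-0.1],0,-0.3],
    [[0.004,0.012,-0.15],0,-0.3],
    [[0.004,0.012,-0.19],0,-0.3],
    [[0.004,0.012,-0.2],0,-0.3],
    [[0.004,0.012,-0.2],0,-0.3]
  ]
}}

```text
clock: 41.72
position: [526.6, 264.0, 218.2]
ee_rot: [-0.671, 0.741, -0.006, 0.005]
contact_force: [-0.2, 0.1, 0.3]
gripper_width: 55.4
```

Run:
```python
from h import *
print(jaw(),gp())
```

```text
(np.float64(174.30741710544157), array([ 0.01423877, -0.00214678, -0.99989632])) [528.8 263.7  63.3]
```

{"name": "play_rows", "arguments": {
  "moves": [
    [[-0.001,0,-0.004],0,0],
    [[-0.001,0,-0.004],0,0.4],
    [[-0.001,0,-0.004],0,1],
    [[-0.001,0,-0.004],0,1],
    [[-0.001,0,-0.004],0,1],
    [[-0.001,0,-0.004],0,1],
    [[-0.001,0,-0.004],0,1]
  ]
}}

```text
clock: 42.6
position: [526.2, 264.1, 217.6]
ee_rot: [-0.671, 0.741, -0.006, 0.005]
contact_force: [-3.1, 0.2, 6.3]
gripper_width: 30.0
```

Run:
```python
from h import *
print(jaw(),gp())
```

```text
(np.float64(174.3170550452646), array([ 0.01444502, -0.0019177 , -0.99989383])) [528.4 263.8  62.6]
```

{"name": "play_rows", "arguments": {
  "moves": [
    [[0,0,0.04],0,1],
    [[0,0,0.1],0,1],
    [[0,0,0.18],0,1],
    [[0,-0.04,0.25],0,1],
    [[0,-0.12,0.28],0,1],
    [[-0.04,-0.22,0.28],0,1],
    [[-0.1,-0.33,0.28],0,1],
    [[-0.16,-0.44,0.26],0,1],
    [[-0.21,-0.53,0.2],0,1],
    [[-0.224,-0.556,0.13],0,1],
    [[-0.224,-0.556,0.06],0,1],
    [[-0.224,-0.556,0.04],0,1]
  ]
}}

```text
clock: 44.1
position: [458.3, 96.0, 228.4]
ee_rot: [-0.671, 0.742, -0.005, 0.003]
contact_force: [-0.2, 0.0, -0.1]
gripper_width: 30.0
```

{"name": "play_rows", "arguments": {
  "moves": [
    [[0,0,0],0,1],
    [[0,0,0],0,1]
  ]
}}

```text
clock: 44.35
position: [458.5, 96.0, 228.9]
ee_rot: [-0.671, 0.742, -0.005, 0.004]
contact_force: [-0.5, -0.1, 0.0]
gripper_width: 30.4
```

Run:
```python
from h import *
print(jaw(),gp())
s=snap('side','s16.png')
crop(s,270,100,410,240,5,'sc2.png')
```

```text
(np.float64(174.24367407213325), array([ 0.01247274, -0.00312761, -0.99991732])) [460.4  95.5  73.9]
```

View pics/sc2.png

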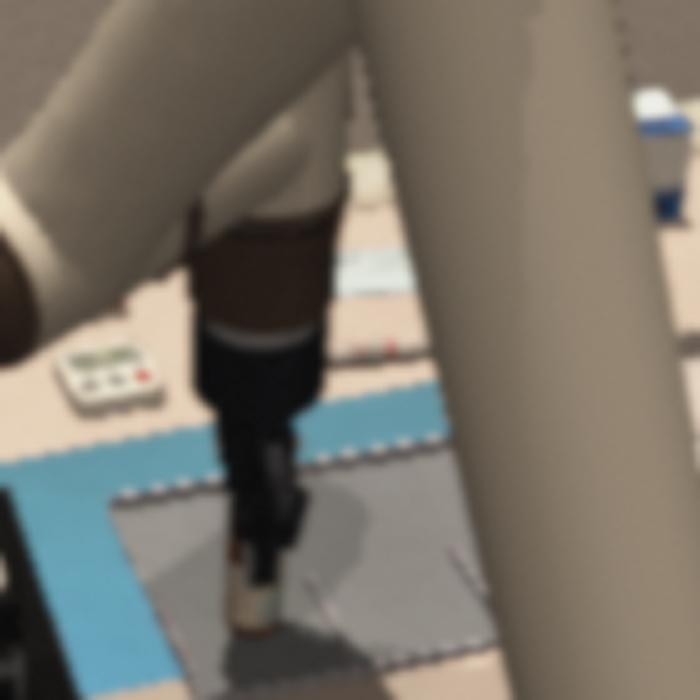

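{"name": "play_rows", "arguments": {
  "moves": [
    [[0.003,0.005,-0.012],0,1],
    [[0.003,0.005,-0.022],0,1],
    [[0.003,0.005,-0.028],0,1],
    [[0.003,0.005,-0.028],0,1]
  ]
}}

```text
clock: 44.9
position: [459.3, 97.6, 220.4]
ee_rot: [-0.671, 0.742, -0.005, 0.004]
contact_force: [-0.5, -0.4, -0.3]
gripper_width: 30.3
```

{"name": "play_rows", "arguments": {
  "moves": [
    [[0,0,-0.004],0,1],
    [[0,0,-0.004],0,1]
  ]
}}

```text
clock: 45.15
position: [459.3, 97.6, 219.1]
ee_rot: [-0.671, 0.742, -0.005, 0.003]
contact_force: [-0.4, 0.4, -0.2]
gripper_width: 30.1
```

Run:
```python
from h import *
print(jaw(),gp())
```

```text
(np.float64(174.25244946906733), array([ 0.01222901, -0.00321351, -0.99992006])) [461.2  97.1  64.1]
```

{"name": "play_rows", "arguments": {
  "moves": [
    [[0,0,-0.003],0,1],
    [[0,0,-0.003],0,1]
  ]
}}

```text
clock: 45.4
position: [459.4, 97.6, 218.6]
ee_rot: [-0.671, 0.742, -0.005, 0.004]
contact_force: [-1.6, -0.7, 2.9]
gripper_width: 30.6
```

{"name": "play_rows", "arguments": {
  "moves": [
    [[0,0,0],0,0.5],
    [[0,0,0],0,0.1],
    [[0,0,0],0,-0.3],
    [[0,0,0],0,-0.4],
    [[0,0,0.05],0,-0.4],
    [[0,0,0.15],0,-0.4],
    [[0,0,0.28],0,-0.4],
    [[0,0,0.42],0,-0.5],
    [[0,0.12,0.45],0,-0.65],
    [[-0.02,0.28,0.45],0,-0.65],
    [[-0.04,0.44,0.45],0,-0.65],
    [[-0.04,0.56,0.45],0,-0.65]
  ]
}}

```text
clock: 46.9
position: [446.9, 267.3, 353.7]
ee_rot: [-0.671, 0.741, -0.005, 0.004]
contact_force: [0.8, -0.6, -0.2]
gripper_width: 70.5
```

{"name": "play_rows", "arguments": {
  "moves": [
    [[0,0.02,0],0,-0.65],
    [[0,0.02,0],0,-0.65]
  ]
}}

```text
clock: 47.15
position: [446.7, 273.2, 353.3]
ee_rot: [-0.671, 0.741, -0.005, 0.003]
contact_force: [-0.2, -0.7, -0.5]
gripper_width: 70.5
```

Run:
```python
from h import *
print(jaw(),gp())
s=snap('side','s17.png');t=snap('top','t17.png')
crop(s,190,80,470,260,2.8,'sc2.png')
```

```text
(np.float64(174.35381124531474), array([ 0.01189187, -0.00356071, -0.99992295])) [448.5 272.7 198.3]
```

View pics/sc2.png

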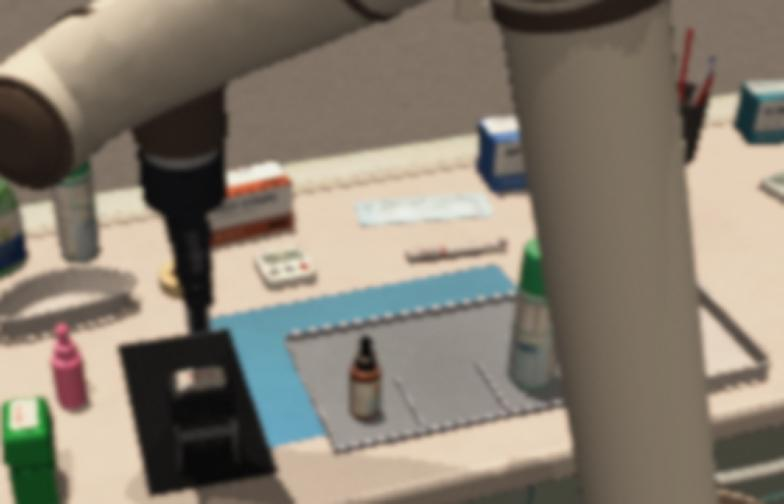

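{"name": "play_rows", "arguments": {
  "moves": [
    [[0.002,-0.007,-0.05],0.01,-0.65],
    [[0.002,-0.007,-0.13],0.01,-0.65],
    [[0.002,-0.007,-0.21],0.01,-0.65],
    [[0.002,-0.007,-0.29],0.01,-0.65],
    [[0.002,-0.007,-0.35],0.01,-0.65],
    [[0.002,-0.007,-0.378],0.01,-0.65],
    [[0.002,-0.007,-0.378],0.01,-0.65],
    [[0.002,-0.007,-0.378],0.01,-0.65]
  ]
}}

```text
clock: 48.25
position: [447.6, 270.2, 240.7]
ee_rot: [-0.673, 0.74, -0.005, 0.004]
contact_force: [-0.4, -0.6, 0.7]
gripper_width: 70.4
```

Run:
```python
from h import *
print(jaw(),gp())
```

```text
(np.float64(174.56963254908877), array([ 0.01299245, -0.00254917, -0.99991235])) [449.6 269.8  85.7]
```

{"name": "play_rows", "arguments": {
  "moves": [
    [[-0.002,0.002,-0.005],0,0],
    [[-0.002,0.002,-0.005],0,0.4],
    [[-0.002,0.002,-0.005],0,1],
    [[-0.002,0.002,-0.005],0,1],
    [[-0.002,0.002,-0.005],0,1],
    [[-0.002,0.002,-0.005],0,1],
    [[-0.002,0.002,-0.005],0,1]
  ]
}}

```text
clock: 49.12
position: [447.1, 271.1, 240.4]
ee_rot: [-0.673, 0.74, -0.005, 0.005]
contact_force: [-2.2, -0.9, 5.6]
gripper_width: 46.1
```

Run:
```python
from h import *
print(jaw(),gp())
```

```text
(np.float64(174.60205118536098), array([ 0.01440694, -0.00137656, -0.99989527])) [449.4 270.9  85.4]
```

{"name": "play_rows", "arguments": {
  "moves": [
    [[0,0,0.04],0,1],
    [[0,0,0.1],0,1],
    [[0,0,0.2],0,1],
    [[0,0,0.32],0,1],
    [[0,0,0.43],0,1],
    [[0,-0.06,0.46],0,1],
    [[0,-0.16,0.46],0,1],
    [[0,-0.28,0.46],0,1],
    [[0.01,-0.42,0.46],0,1],
    [[0.022,-0.56,0.46],0,1],
    [[0.022,-0.7,0.46],0,1],
    [[0.022,-0.8,0.46],0,1]
  ]
}}

```text
clock: 50.62
position: [452.4, 28.6, 377.3]
ee_rot: [-0.672, 0.74, -0.005, 0.004]
contact_force: [0.9, 0.4, -1.1]
gripper_width: 46.5
```

{"name": "play_rows", "arguments": {
  "moves": [
    [[0,-0.06,0],0,1],
    [[0,-0.087,0],0,1],
    [[0,-0.087,0],0,1]
  ]
}}

```text
clock: 51.0
position: [452.1, 1.9, 376.9]
ee_rot: [-0.672, 0.741, -0.004, 0.003]
contact_force: [0.3, 0.6, -1.9]
gripper_width: 46.5
```

Run:
```python
from h import *
print(jaw(),gp())
```

```text
(np.float64(174.4285728129804), array([ 0.01088269, -0.00192104, -0.99993894])) [453.7   1.6 221.9]
```

{"name": "play_rows", "arguments": {
  "moves": [
    [[0.008,0.009,-0.04],0.005,1],
    [[0.008,0.009,-0.11],0.005,1],
    [[0.008,0.009,-0.19],0.005,1],
    [[0.008,0.009,-0.27],0.005,1],
    [[0.008,0.009,-0.35],0.005,1],
    [[0.008,0.009,-0.4],0.005,1],
    [[0.008,0.009,-0.43],0.005,1],
    [[0.008,0.009,-0.44],0.005,1],
    [[0.008,0.009,-0.44],0.005,1]
  ]
}}

```text
clock: 52.12
position: [454.7, 4.9, 245.0]
ee_rot: [-0.673, 0.74, -0.004, 0.004]
contact_force: [0.4, -0.0, -1.0]
gripper_width: 46.2
```

Run:
```python
from h import *
print(jaw(),gp())
```

```text
(np.float64(174.60449892097148), array([ 0.011267  , -0.00183399, -0.99993484])) [456.4   4.6  90. ]
```

Good alignment; lower to contact.

{"name": "play_rows", "arguments": {
  "moves": [
    [[-0.001,0,-0.006],0,1],
    [[-0.001,0,-0.01],0,1],
    [[-0.001,0,-0.01],0,1]
  ]
}}

```text
clock: 52.5
position: [454.3, 4.8, 242.1]
ee_rot: [-0.673, 0.74, -0.005, 0.004]
contact_force: [1.0, -0.1, -1.1]
gripper_width: 45.9
```

{"name": "play_rows", "arguments": {
  "moves": [
    [[0,0,-0.003],0,1],
    [[0,0,-0.003],0,1]
  ]
}}

```text
clock: 52.75
position: [454.4, 4.9, 241.4]
ee_rot: [-0.673, 0.74, -0.005, 0.004]
contact_force: [-0.5, 0.1, 0.6]
gripper_width: 46.4
```

Contact; release, lift, and move clear.

{"name": "play_rows", "arguments": {
  "moves": [
    [[0,0,-0.001],0,0.4],
    [[0,0,-0.001],0,0],
    [[0,0,-0.001],0,-0.4],
    [[0,0,-0.001],0,-0.65],
    [[0,0,-0.001],0,-0.65],
    [[0,0,0.05],0,-0.65],
    [[0,0,0.15],0,-0.65],
    [[0,0,0.3],0,-0.65],
    [[0,0,0.48],0,-0.65],
    [[0,0,0.6],0,-0.65]
  ]
}}

```text
clock: 54.0
position: [454.4, 4.8, 424.1]
ee_rot: [-0.673, 0.74, -0.005, 0.005]
contact_force: [1.0, -0.5, -0.6]
gripper_width: 70.8
```

{"name": "play_rows", "arguments": {
  "moves": [
    [[0,-0.18,0],0,-0.65],
    [[-0.05,-0.36,0],0,-0.65],
    [[-0.1,-0.54,0],0,-0.65],
    [[-0.15,-0.72,0],0,-0.65],
    [[-0.2,-0.9,0],0,-0.65],
    [[-0.25,-1,0],0,-0.65],
    [[-0.25,-1,0],0,-0.65]
  ]
}}

```text
clock: 54.88
position: [378.4, -296.8, 423.6]
ee_rot: [-0.672, 0.741, -0.005, 0.005]
contact_force: [0.4, 0.1, 0.5]
gripper_width: 70.6
```

Run:
```python
from h import *
t=snap('top','t18.png');s=snap('side','s18.png')
for im in (t,s):
  for o in ['stamp','dropper','oil_can','burs','turbine','kitchen_timer']: print(o,[(np.round(d['centre']).tolist(),round(d['conf'],2)) for d in arm.look_for(o,im)])
r=np.radians
crop(t,240,150,460,270,3.5,'tc2.png')
a=load('top0.png')['pixels'][195:260,295:392,::-1];b=t['pixels'][195:260,295:392,::-1]
cv2.imwrite('pics/cmp.png',cv2.resize(np.hstack([a,b]),None,fx=4,fy=4,interpolation=cv2.INTER_CUBIC))
crop(s,190,80,470,260,2.8,'sc2.png')
```

```text
stamp [([453.0, 432.0, 95.0], 0.88), ([455.0, 4.0, 101.0], 0.8), ([456.0, -91.0, 179.0], 0.54)]
dropper [([576.0, 375.0, 55.0], 0.43), ([462.0, 99.0, 68.0], 0.41)]
oil_can [([459.0, -92.0, 179.0], 0.74)]
burs [([514.0, -265.0, 24.0], 0.7)]
turbine [([708.0, -104.0, 15.0], 0.65)]
kitchen_timer [([741.0, 99.0, 17.0], 0.57)]
stamp [([433.0, 440.0, 76.0], 0.74), ([454.0, -74.0, 98.0], 0.63), ([444.0, 8.0, 76.0], 0.56)]
dropper [([448.0, 100.0, 53.0], 0.82), ([570.0, 382.0, 48.0], 0.5)]
oil_can [([450.0, -72.0, 98.0], 0.76)]
burs [([454.0, -73.0, 97.0], 0.64), ([502.0, -291.0, 20.0], 0.43)]
turbine [([438.0, -316.0, 4.0], 0.58)]
kitchen_timer [([726.0, 98.0, 20.0], 0.75)]
```

View pics/cmp.png

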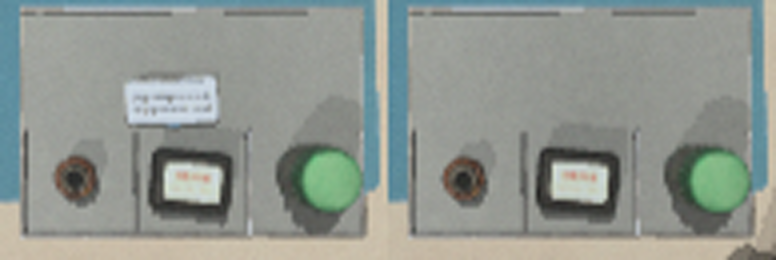

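View pics/sc2.png

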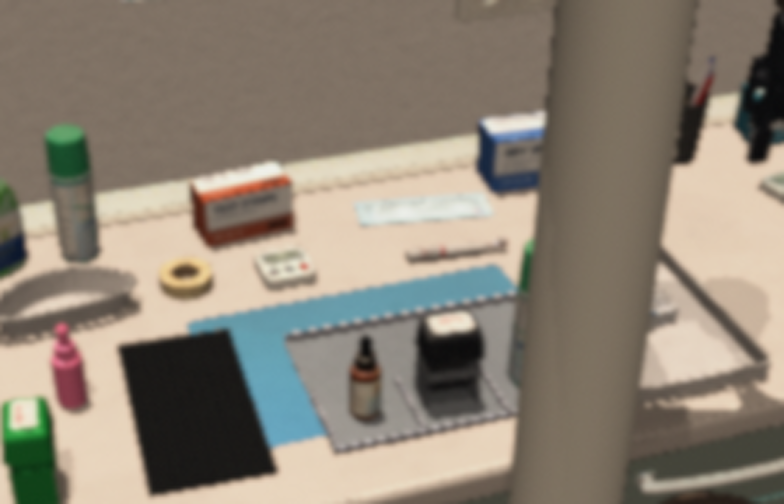

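Run:
```python
from h import *
t=load('t18.png');a0=load('top0.png');s=load('s18.png');s0=load('side0.png')
def reg(A,B,u0,v0,u1,v1,k=6):
    f=lambda X:cv2.resize(cv2.cvtColor(X['pixels'][v0:v1,u0:u1],cv2.COLOR_RGB2GRAY),None,fx=k,fy=k,interpolation=cv2.INTER_CUBIC).astype(np.float32)
    a,b=f(A),f(B);W=np.eye(2,3,dtype=np.float32)
    cc,W=cv2.findTransformECC(a,b,W,cv2.MOTION_EUCLIDEAN,(3,300,1e-6),None,5)
    c=np.array([a.shape[1]/2,a.shape[0]/2,1]); d=(W@c-c[:2])/k
    return round(float(cc),4),d.round(2),'deg',round(float(np.degrees(np.arctan2(W[1,0],W[0,0]))),2)
for n,bx in dict(stamp=(330,229,357,253),can=(367,229,387,250),drop=(306,231,323,249),mat=(245,180,290,200)).items(): print('top',n,reg(a0,t,*bx))
for n,bx in dict(stamp=(334,188,366,232),drop=(310,198,330,233),timer=(275,160,306,185)).items(): print('side',n,reg(s0,s,*bx))
for im,f in((a0,'za.png'),(t,'zb.png')): crop(im,327,225,360,256,12,f)
cv2.imwrite('pics/zz.png',np.hstack([cv2.imread('pics/za.png'),cv2.imread('pics/zb.png')]))
```

```text
top stamp (0.9863, array([-0.22, -0.13]), 'deg', -0.52)
top can (0.9859, array([0.  , 0.22]), 'deg', -0.38)
top drop (0.9659, array([0.07, 0.23]), 'deg', -0.2)
top mat (0.9988, array([ 0., -0.]), 'deg', 0.01)
side stamp (0.9822, array([-0.36,  0.01]), 'deg', -0.4)
side drop (0.9199, array([0.15, 0.12]), 'deg', -0.03)
side timer (0.9998, array([-0.01, -0.  ]), 'deg', 0.0)
```

View pics/zz.png

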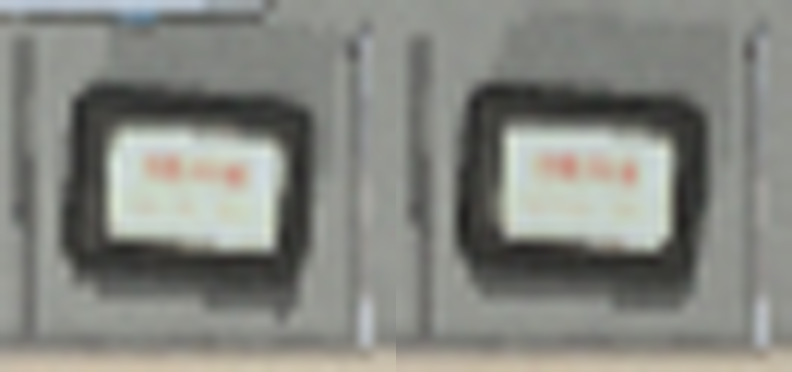

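Run:
```python
from h import *
print(arm.read_state()['contact_force'].round(1), arm.job_done())
```

```text
the job is handed in; nothing more can be done
[-0.  -0.8 -0.3] None
```

The job is handed in, finished at about 55 s on the clock against the 141 s limit. I set the stamp, the dropper and the oil can aside upright on the mat. I then laid the bur block flat in the steel tray near (514, -267) mm, and put back the can, the dropper and the stamp, in that order.

**Positions:** comparing the top pictures from start and end, all three are within about 0.3 pixel (about 1 mm) of where they stood. The stamp is turned by no more than about 1 to 2°.

**Upright and undisturbed:** in the final top and side pictures nothing is tipped. The side view of the can and the bur block is partly hidden by the arm. The handpiece and the timer are where they were, and the gripper is clear of everything.

**Forces:** the highest contact reading at the end of a move was about 22 N. It came when the dropper was pressed slightly onto the mat, and I eased it off before letting go.

**Disagreements:**
- The side camera's readings ran a few millimetres off the top camera's, so I relied on the top view and the measured arm poses.
- In the final side view, the detector gave low-confidence false hits for the stamp, bur block and handpiece where the arm hides the scene.
- The tool leaned by up to about 0.9° late in the run, and I corrected for that when putting things back.

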